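Set out a turned candlestick for gluing

ROBOT

A 6-joint arm with a two-finger parallel gripper is mounted at the origin on the work surface. World frame = base frame: x ahead of the robot, y to its left, z up, the work surface at z = 0. Lengths are in mm, angles in rad, forces in N, time in s.
With the tool pointing down it reaches from about 250 to 775 mm from the base axis. Payload 4 kg.
Tool frame: the origin (TCP) lies on the centre line of the jaws, within the pads' length; the fingertips stand 19 mm ahead of it and the grasp point (between the pads) is the TCP (arm.tips_ahead is the distance from the TCP to the fingertips, in mm); z points along the fingers, x is the direction in which the jaws open and shut, and the axes are right-handed (so a half turn about z gives the same grasp; the last joint's range is limited). The gripper opens to 94 mm and grips with 3 to 60 N. Pads are 16 mm wide; open, the fingers measure 119 mm over their backs; the gripper's body (75 mm by 177 mm) begins 78 mm behind the grasp point.
Start: joints at [1.143, 0.087, 1.371, -0, 1.684, -0.103], TCP at [175.525, 521.257, 224.506] pointing down, gripper open.
Joint ranges: [-3.1, 3.1], [-0.76, 2.03], [0.27, 2.55], [-1.08, 4.22], [0.17, 2.65], [-2.57, 2.57]. Speed limits (rad/s): [2.79, 2.79, 3.14, 3.14, 3.14, 3.14].

INTERFACE

Orientations are given as a unit quaternion [x, y, z, w].
In Python, from plant import arm, vision, ticket, nets gives the robot as it stands.
- The arm moves only by the tool servo_tool, never from a script. Its argument "motion" is a list of rows, each an object of numbers: "rx", "ry", "rz": the turn, a rotation vector about the tool's x, y, z each as a share of 90 degrees, from -1 to 1; "dx", "dy", "dz": the shift along the tool's x, y, z each as a share of 40 cm, from -1 to 1; "hand": the closure, from -1 (fully open) to 1 (shut), so that 0 is half open. In form: [{"rx": .., "ry": .., "rz": .., "dx": .., "dy": .., "dz": .., "hand": ..}, ...]. A call has 1 to 10 rows; each row is the pose to reach, as a shift and turn from the pose measured when the call began, along the tool's axes at that moment; what a row does not reach only later rows make up. A row lasts 1/12 s, in which the tool goes at most 41.7 mm and 7.16 degrees, less where a joint would pass 70% of its speed; a pose out of reach is approached as far as the arm can. A call with a number of a shift or a turn outside -1 to 1 is refused whole. A call with a gripper value outside its range is refused whole. The fingers move at their own pace and stop on an object; "newtons" is the grip in N (left out, the last holds). Time passes only in rows, so rows that repeat a pose let the fingers close. It gives the time, the measured TCP pose, the force and the opening at its end, in the units of the state.
- arm.read_state(): the state, without advancing time (a new reading comes with each control period).
- vision.read_camera(name): name is "side" or "top" or "wrist"; returns (picture, depth): 480x640x3 uint8, blue, green, red; 480x640 float32, mm along the optical axis (not along the pixel's ray), 0 where there is no reading.
- vision.calibration(name): a dict with "vfov" (degrees; the focal length in pixels is half the picture's height over the tangent of half this angle, whatever the lens; pixels are square), "cx", "cy" (the principal point, pixels), "R" (3x3) and "t" (3): a world point X has camera coordinates R X + t; the wrist camera has in their place "tool_from_camera" (4x4, takes a point from camera to tool coordinates, whose origin is the TCP and whose axes are the tool frame's). Camera axes: x right, y down, z forward; pixel columns grow to the right and rows downward; lengths in mm; the calibration is good to about 2 mm. A picture is of the moment at which its call begins: read the wrist's pose just before it. calibration takes no time and is no camera call.
- ticket.sign_off(): hands the job in, once; it reports no verdict.
Trained networks look in the newest picture that a camera, given by its name, has taken for a name from the list of things; names that differ only in an ending like _2 or _b are one class to them, and where a whole thing is asked for, a point or a joint stands for the part that bears it (a point fixed in the world has none). Each returns a list of dicts, best first, with "p" (0 to 1); they miss things now and then, are a little off and sometimes report something else, mostly with a low value. They report only what shows in the picture. A call takes as long as a camera call. They do not tell look-alikes from the thing itself.
- nets.trace(thing, camera): "pixels" (480x640 bool, what is visible of it) and "bbox" ([left, top, right, bottom] in pixels, round what is visible of it).
The state is a dict: "time_s": time; "qpos": joint angles; "qd": joint speeds; "joint_torque": joint torques, N m; "ee_pos": TCP position; "eef_rot": TCP orientation; "ft_force": force on the tool from outside, world axes, zero at the start; "torque": the same for the moment, N m; "opening": opening from 0.0 (shut) to 1.0 (fully open).
Only numpy, scipy, OpenCV 4.12 (cv2) and the standard library are available. Lean on these libraries where they do the work, as an engineer would, in place of code of your own. Each camera call takes 0.05 s, during which the arm holds its last target.

TASK

Set out the turned candlestick parts on the glue-up board, from the bottom of the candlestick up, in this order: stand the wide foot in the centre of the round cork pad, slip the wooden collar over the foot's tenon until it sits down on the disc, stand the tall stem on the board midway between the two pads, stand the cup in the centre of the square cork pad, and lay the brass ring centred on top of the cup. Each part must be set down and let go before the next one, and at the end all must stand upright, released and at rest. Leave the glue jar standing where it is.

Things in the scene. Friction and masses are not known exactly. Their poses are not given: they have to be found in the camera images.
- foot: Candlestick foot, pale turned wood, standing upright on the bench: a flat disc 84 mm across and 18 mm high (its upper edge bevelled to 72 mm) with a plain round tenon, 22 mm across, rising from its centre to 50 mm above the underside; about 120 g. Grip it by the tenon. Origin: centre of the underside; z up.
- collar: Plain ring of the same pale wood lying flat: 56 mm outside, hole 30 mm, 24 mm high, about 40 g. It goes loosely over the foot's tenon and then rests on the disc, 18 mm above the foot's underside, the tenon showing 8 mm above it. Origin: centre of the underside; z up.
- stem: Candlestick stem, the tallest turned part, pale wood, standing upright: 95 mm high, base 42 mm across, a bulge 38 mm across at 26 mm height, a straight neck 28 mm across from 44 to 82 mm height (grip it there), head 36 mm across; about 80 g. Origin: centre of the underside; z up.
- cup: Candle cup, pale turned wood, standing upright: 55 mm high, base 48 mm across, narrow waist, above it a straight drum 44 mm across from 28 to 55 mm height (grip it there), flat top with a dark 20 mm dot for the candle; about 90 g. Origin: centre of the underside; z up.
- drip_ring: Flat brass ring (drip ring) lying flat: 60 mm outside, hole 22 mm, 10 mm high, about 160 g. Laid on top of the cup it overhangs 8 mm all round. Grip it across its outside. Origin: centre of the underside; z up.
- board: Glue-up board, a fixed brown wooden slab 120 x 360 mm, 8 mm thick, lying on the bench beyond most of the parts, with a cork pad towards each end. Origin: centre of its underside, which in plan is the point midway between the two pads; its y axis runs along its length, z up.
- round_pad: Round cork pad, 100 mm across, 5 mm thick, fixed on top of the board (its top 13 mm above the bench), its centre 120 mm from the board's centre, at either end. Origin: centre of its underside; z up.
- square_pad: Square cork pad, 100 x 100 mm, 5 mm thick, fixed on top of the board at the other end from the round one (its top 13 mm above the bench), its centre 120 mm from the board's centre. Origin: centre of its underside; z up.
- glue_jar: Closed glue jar with a paper label and a grey lid, 56 mm across and 75 mm high, about 250 g, standing among the parts; not to be moved. Origin: centre of the underside; z up.
Not all that is in view belongs to the job. Leave any blue look-alike of the cup alone. Leave any blue look-alike of the foot alone.

How it is judged (in metres and radians):
On the way, in this order (a step that is already met when the one before it is completed fails the run):
1. the foot stands centred on the round cork pad, released (horizontal distance between foot and round_pad below 0.015 m and z of foot in the frame of round_pad between 0.001 and 0.009 m and linear speed of foot below 0.02 m/s and angle between foot's own z axis and vertical below 0.1 rad and contact force between the fingers and foot below 0.2 N), for 0.2 s.
2. the collar sits over the foot's tenon, down on the disc, released (horizontal distance between collar and foot below 0.007 m and z of collar in the frame of foot between 0.014 and 0.022 m and linear speed of collar below 0.02 m/s and angle between collar's own z axis and vertical below 0.1 rad and contact force between the fingers and collar below 0.2 N), for 0.2 s.
3. the stem stands on the board midway between the pads, released (horizontal distance between stem and board below 0.015 m and z of stem in the frame of board between 0.004 and 0.012 m and linear speed of stem below 0.02 m/s and angle between stem's own z axis and vertical below 0.1 rad and contact force between the fingers and stem below 0.2 N), for 0.2 s.
4. the cup stands centred on the square cork pad, released (horizontal distance between cup and square_pad below 0.015 m and z of cup in the frame of square_pad between 0.001 and 0.009 m and linear speed of cup below 0.02 m/s and angle between cup's own z axis and vertical below 0.1 rad and contact force between the fingers and cup below 0.2 N), for 0.2 s.
5. the brass ring lies centred on top of the cup, released (horizontal distance between drip_ring and cup below 0.01 m and z of drip_ring in the frame of cup between 0.051 and 0.059 m and linear speed of drip_ring below 0.02 m/s and angle between drip_ring's own z axis and vertical below 0.1 rad and contact force between the fingers and drip_ring below 0.2 N), for 0.2 s.
At the end, for the whole second after the job is handed in: Centres: foot to round pad, stem to midpoint of the pads, cup to square pad within 15 mm; collar around tenon within 7 mm; ring to cup within 10 mm. Each rests on its support (heights within 4 mm), tilted under 0.1 rad, released and at rest; built in the stated order; jar moved under 20 mm (horizontal distance between foot and round_pad below 0.015 m and z of foot in the frame of round_pad between 0.001 and 0.009 m and linear speed of each of foot, collar, stem, cup, drip_ring below 0.02 m/s and angle between each of foot, collar, stem, cup, drip_ring's own z axis and vertical below 0.1 rad and angular speed of each of foot, collar, stem, cup, drip_ring below 0.2 rad/s and horizontal distance between collar and foot below 0.007 m and z of collar in the frame of foot between 0.014 and 0.022 m and horizontal distance between stem and board below 0.015 m and z of stem in the frame of board between 0.004 and 0.012 m and horizontal distance between cup and square_pad below 0.015 m and z of cup in the frame of square_pad between 0.001 and 0.009 m and horizontal distance between drip_ring and cup below 0.01 m and z of drip_ring in the frame of cup between 0.051 and 0.059 m); the robot touches nothing.
It fails at once if the glue jar was pushed away or knocked over (distance of glue_jar from where it was at the start of the episode above 0.02 m or angle between glue_jar's own z axis and vertical above 0.3 rad).
It also fails if it takes over 134 s, if anything falls off the work surface, if the arm or the gripper's body presses on something with over 40 N, if the wrist force passes 120 N, or if a joint passes its speed limit or range.

## Working session

There is one attempt and no reset: what is moved stays moved. The work goes in short steps, Python scripts to look and compute and a tool call to move; the robot and the scene stay as the last step left them, time stands still between calls to the robot, and variables do not carry over. Pictures are saved under pics/ and viewed, and the job is handed in when it is done.

Besides the shell and the picture viewer there is one more tool, called after "Emit:" as name(argument=value, ...) on one line, values as JSON. servo_tool: Moves the arm, as the interface text tells. Its arguments: {"type":"object","properties":{"motion":{"type":"array","items":{"type":"object","properties":{"rx":{"type":"number","minimum":-1,"maximum":1},"ry":{"type":"number","minimum":-1,"maximum":1},"rz":{"type":"number","minimum":-1,"maximum":1},"dx":{"type":"number","minimum":-1,"maximum":1},"dy":{"type":"number","minimum":-1,"maximum":1},"dz":{"type":"number","minimum":-1,"maximum":1},"hand":{"type":"number"}}}},"newtons":{"type":"number"}},"required":["motion"]}

```bash
ls; mkdir -p pics; python3 - <<'E'
from plant import arm, vision, ticket, nets
import cv2
s=arm.read_state(); print({k:s[k] for k in ('time_s','ee_pos','eef_rot','opening','ft_force')})
for c in ('top','side'):
    p,d=vision.read_camera(c); cv2.imwrite(f'pics/{c}0.png',p); k=vision.calibration(c); print(c,k)
print(vision.calibration('wrist'))
E
```

```text
pics
{'time_s': 0.0, 'ee_pos': array([175.30549524, 520.75831602, 223.32781004]), 'eef_rot': array([ 8.12130353e-01,  5.83474987e-01, -9.54579618e-04,  5.64359156e-04]), 'opening': 0.9965873597011145, 'ft_force': array([-0.97957389,  0.3911125 , -0.33938223])}
top {'vfov': 44.24610226172171, 'cx': 328.0978284512607, 'cy': 256.3291704280959, 'R': array([[-0.02815872, -0.99951067, -0.01361987],
       [-0.9844837 ,  0.03009109, -0.17287675],
       [ 0.17320199,  0.00854055, -0.98484929]]), 't': array([  51.69996259,  482.98944426, 1168.65797034])}
side {'vfov': 51.45234750625629, 'cx': 319.07513496943704, 'cy': 236.7885264191822, 'R': array([[ 0.99173353, -0.12663231, -0.02070883],
       [-0.09780091, -0.64151128, -0.76085364],
       [ 0.08306371,  0.75658941, -0.64859301]]), 't': array([-469.97009426,   85.69988554,  972.89883335])}
{'vfov': 58.99456434546821, 'cx': 315.83609981518623, 'cy': 227.58081253845998, 'tool_from_camera': array([[ 9.99999487e-01, -1.00288592e-03,  1.40976308e-04,
         7.10220449e-01],
       [ 9.27285970e-04,  9.62667500e-01,  2.70685101e-01,
        -7.87882377e+01],
       [-4.07179586e-04, -2.70684831e-01,  9.62667937e-01,
        -1.61509763e+02],
       [ 0.00000000e+00,  0.00000000e+00,  0.00000000e+00,
         1.00000000e+00]])}
```

View pics/top0.png

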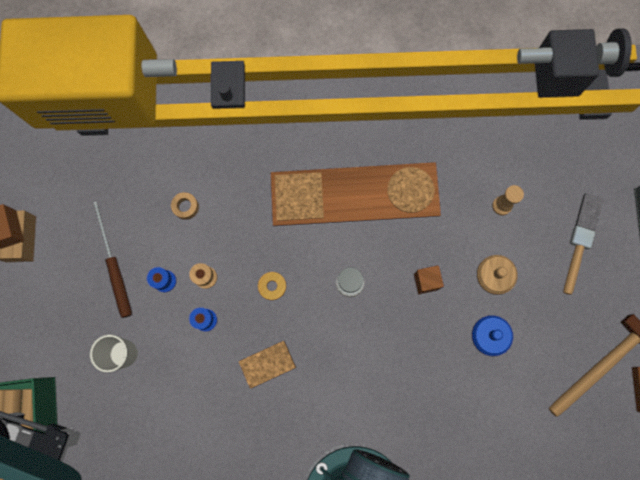

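View pics/side0.png

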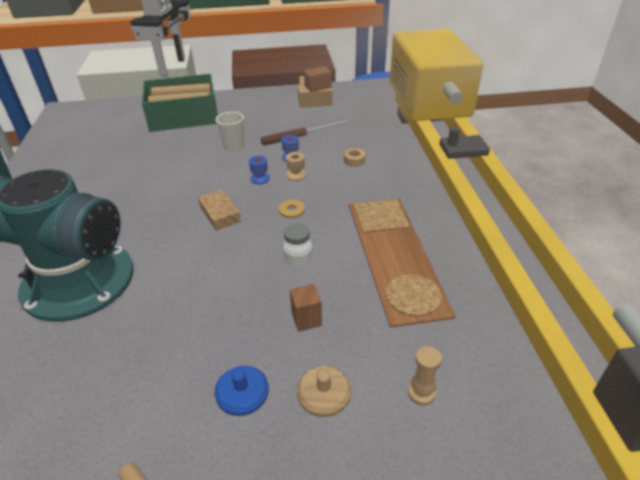

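The foot candidates are the pale one at (497,273) and the blue one at (493,336); pale is right. The cup candidates are pale (203,275) and blue (161,279) and (203,319); pale is right. The pale ring at (184,206) is the collar and the yellow ring at (272,286) is the brass one. The stem is at (508,200) and the jar at (350,281). The square pad is at the left of the board (300,195), the round pad at the right (412,189).

```bash
cat > h.py <<'E'
import numpy as np, cv2
from plant import arm, vision, ticket, nets
from scipy.spatial.transform import Rotation as Ro
def cam(c,s=None):
    k=vision.calibration(c); f=240/np.tan(np.radians(k['vfov']/2))
    if 'R' in k: R=k['R'].T; t=-R@k['t']
    else:
        T=k['tool_from_camera']; Rt=Ro.from_quat(s['eef_rot']).as_matrix()
        R=Rt@T[:3,:3]; t=Rt@T[:3,3]+np.array(s['ee_pos'])
    return f,k['cx'],k['cy'],R,t
def pts(c,d,m,s=None):
    f,cx,cy,R,t=cam(c,s); v,u=np.nonzero(m&(d>0)); z=d[v,u]
    return np.c_[(u-cx)/f*z,(v-cy)/f*z,z]@R.T+t
def ray(c,uv,z,s=None):
    f,cx,cy,R,t=cam(c,s); r=R@np.array([(uv[0]-cx)/f,(uv[1]-cy)/f,1.]); return t+r*(z-t[2])/r[2]
def circ(P):
    h=cv2.convexHull(P.astype(np.float32)); (x,y),r=cv2.minEnclosingCircle(h); return x,y,r
def shift(dw,s=None):
    s=s or arm.read_state(); return Ro.from_quat(s['eef_rot']).as_matrix().T@np.array(dw)/400
E
python3 - <<'E'
from h import *
for c in ('top','side'):
    p,d=vision.read_camera(c)
    im=p.copy()
    for n in ('foot','collar','stem','cup','drip_ring','board','round_pad','square_pad','glue_jar'):
        for r in nets.trace(n,c)[:4]:
            if r['p']<.3: continue
            m=r['pixels']; P=pts(c,d,m)
            if len(P)<20: continue
            top=np.percentile(P[:,2],98); Q=P[P[:,2]>top-6]
            col=p[m].mean(0).astype(int)
            print(c,n,round(r['p'],2),r['bbox'],col,'top z %.0f med z %.0f'%(top,np.median(P[:,2])),'mean',P[:,:2].mean(0).round(),'topmean',Q[:,:2].mean(0).round(1),'circ',np.round(circ(Q[:,:2]),1))
E
```

```text
top foot 0.85 [474.7, 315.3, 514.4, 353.8] [165  87  50] top z 51 med z 18 mean [ 316. -292.] topmean [ 315.4 -294.5] circ [ 315.4 -294.8   11. ]
top foot 0.68 [385.8, 166.7, 436.2, 211.3] [ 78 119 156] top z 19 med z 14 mean [ 628. -142.] topmean [ 628.6 -143.3] circ [ 628.8 -142.8   50.6]
top foot 0.55 [478.5, 255.1, 516.6, 293.0] [ 86 126 158] top z 51 med z 19 mean [ 439. -310.] topmean [ 441.1 -313.4] circ [ 442.5 -313.4   11.3]
top collar 0.71 [172.3, 194.4, 197.7, 221.1] [ 81 116 146] top z 28 med z 23 mean [606. 338.] topmean [607.9 339. ] circ [606.9 340.6  28.1]
top stem 0.98 [492.3, 186.7, 524.9, 213.8] [ 73 107 134] top z 99 med z 68 mean [ 586. -332.] topmean [ 589.3 -336.2] circ [ 589.8 -336.5   18.1]
top cup 0.93 [190.6, 310.6, 221.5, 334.6] [136  71  47] top z 60 med z 54 mean [363. 293.] topmean [364.4 296.2] circ [363.9 296.8  22.2]
top cup 0.83 [191.4, 262.8, 219.1, 285.3] [ 81 119 152] top z 60 med z 54 mean [452. 294.] topmean [453.4 297.5] circ [454.3 297.1  22.1]
top cup 0.64 [148.3, 265.2, 177.6, 289.6] [131  67  42] top z 60 med z 53 mean [448. 379.] topmean 
[... 2511 characters left out ...]
, 456.4, 325.6] [ 76 109 150] top z 12 med z 9 mean [625. -59.] topmean [624.9 -56. ] circ [626.6 -22.3 186.7]
side board 0.45 [405.7, 345.5, 443.3, 408.5] [ 96 126 148] top z 98 med z 57 mean [ 587. -340.] topmean [ 589.9 -335.4] circ [ 589.8 -334.2   19. ]
side round_pad 0.79 [385.7, 272.7, 441.1, 316.7] [ 99 138 169] top z 17 med z 14 mean [ 629. -144.] topmean [ 628.9 -143.1] circ [ 629.7 -139.6   51.6]
side square_pad 0.82 [356.7, 198.5, 408.7, 231.8] [ 99 138 168] top z 17 med z 14 mean [623.  95.] topmean [622.7  95.9] circ [623.4  97.   68.6]
side glue_jar 0.56 [283.9, 223.4, 313.2, 267.6] [134 138 136] top z 77 med z 53 mean [431. -17.] topmean [431.8  -5.7] circ [433.   -3.6  26.6]
```

```bash
python3 - <<'E'
import cv2,numpy as np
p=cv2.imread('pics/top0.png')
a=[cv2.resize(p[y-45:y+60,x-60:x+60],(400,350),interpolation=cv2.INTER_CUBIC) for x,y in ((500,290),(195,285))]
cv2.imwrite('pics/crop0.png',np.hstack(a))
E
```

```text
(no output)
```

View pics/crop0.png

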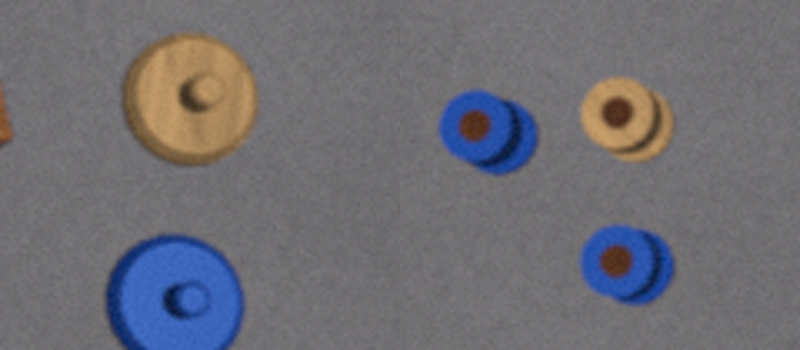

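Emit:
servo_tool(motion=[{"dx":-0.77,"dy":0.7,"rz":-0.207,"hand":-1},{"dx":-0.77,"dy":0.7,"rz":-0.207,"hand":-1},{"dx":-0.77,"dy":0.7,"rz":-0.207,"hand":-1},{"dx":-0.77,"dy":0.7,"rz":-0.207,"hand":-1},{"dx":-0.77,"dy":0.7,"rz":-0.207,"hand":-1},{"dx":-0.77,"dy":0.7,"rz":-0.207,"hand":-1},{"dx":-0.77,"dy":0.7,"rz":-0.207,"hand":-1},{"dx":-0.77,"dy":0.7,"rz":-0.207,"hand":-1},{"dx":-0.77,"dy":0.7,"rz":-0.207,"hand":-1},{"dx":-0.77,"dy":0.7,"rz":-0.207,"hand":-1}])

```text
schema error: expected keys rx, ry, rz, dx, dy, dz, hand
```

The crop shows the pale foot (190,98) and the pale cup (620,115) standing clear of the blue look-alikes. Every row needs all seven keys.

Emit:
servo_tool(motion=[{"rx":0,"ry":0,"rz":-0.207,"dx":-0.77,"dy":0.7,"dz":0,"hand":-1},{"rx":0,"ry":0,"rz":-0.207,"dx":-0.77,"dy":0.7,"dz":0,"hand":-1},{"rx":0,"ry":0,"rz":-0.207,"dx":-0.77,"dy":0.7,"dz":0,"hand":-1},{"rx":0,"ry":0,"rz":-0.207,"dx":-0.77,"dy":0.7,"dz":0,"hand":-1},{"rx":0,"ry":0,"rz":-0.207,"dx":-0.77,"dy":0.7,"dz":0,"hand":-1},{"rx":0,"ry":0,"rz":-0.207,"dx":-0.77,"dy":0.7,"dz":0,"hand":-1},{"rx":0,"ry":0,"rz":-0.207,"dx":-0.77,"dy":0.7,"dz":0,"hand":-1},{"rx":0,"ry":0,"rz":-0.207,"dx":-0.77,"dy":0.7,"dz":0,"hand":-1},{"rx":0,"ry":0,"rz":-0.207,"dx":-0.77,"dy":0.7,"dz":0,"hand":-1},{"rx":0,"ry":0,"rz":-0.207,"dx":-0.77,"dy":0.7,"dz":0,"hand":-1}])

```text
time_s: 1.93
ee_pos: [342.1, 139.8, 224.9]
eef_rot: [0.707, 0.707, 0.001, 0.0]
ft_force: [1.2, 1.4, 0.0]
opening: 0.998
```

Emit:
servo_tool(motion=[{"rx":0,"ry":0,"rz":0,"dx":-0.95,"dy":0.25,"dz":0.19,"hand":-1},{"rx":0,"ry":0,"rz":0,"dx":-0.95,"dy":0.25,"dz":0.19,"hand":-1},{"rx":0,"ry":0,"rz":0,"dx":-0.95,"dy":0.25,"dz":0.19,"hand":-1},{"rx":0,"ry":0,"rz":0,"dx":-0.95,"dy":0.25,"dz":0.19,"hand":-1},{"rx":0,"ry":0,"rz":0,"dx":-0.95,"dy":0.25,"dz":0.19,"hand":-1},{"rx":0,"ry":0,"rz":0,"dx":-0.95,"dy":0.25,"dz":0.19,"hand":-1},{"rx":0,"ry":0,"rz":0,"dx":-0.95,"dy":0.25,"dz":0.19,"hand":-1},{"rx":0,"ry":0,"rz":0,"dx":-0.95,"dy":0.25,"dz":0.19,"hand":-1},{"rx":0,"ry":0,"rz":0,"dx":-0.95,"dy":0.25,"dz":0.19,"hand":-1},{"rx":0,"ry":0,"rz":0,"dx":-0.95,"dy":0.25,"dz":0.19,"hand":-1}])

```text
time_s: 2.77
ee_pos: [442.5, -243.6, 147.9]
eef_rot: [0.708, 0.706, 0.0, 0.0]
ft_force: [-0.3, 0.3, 0.1]
opening: 0.998
```

```bash
cat > wl.py <<'E'
import sys; from h import *
# usage: wl.py name thing zref
tag,things=sys.argv[1],sys.argv[2:]
s=arm.read_state(); p,d=vision.read_camera('wrist')
im=p.copy()
for n in things:
    for r in nets.trace(n,'wrist')[:3]:
        if r['p']<.3: continue
        m=r['pixels']; P=pts('wrist',d,m,s)
        if len(P)<20: continue
        top=np.percentile(P[:,2],98); Q=P[P[:,2]>top-5]
        print(n,round(r['p'],2),np.round(r['bbox']),p[m].mean(0).astype(int),'top z %.1f'%top,'mean',P[:,:2].mean(0).round(1),'topmean',Q[:,:2].mean(0).round(1),'circ',np.round(circ(Q[:,:2]),1))
        b=np.array(r['bbox'],int); cv2.rectangle(im,tuple(b[:2]),tuple(b[2:]),(0,255,0),1)
cv2.imwrite(f'pics/{tag}.png',im)
print(s['time_s'],s['ee_pos'].round(1),np.round(s['ft_force'],1),s['opening'],s['qpos'].round(2))
E
python3 wl.py w1 foot
```

```text
foot 0.87 [174.   0. 303.  98.] [160  80  32] top z 51.7 mean [ 325.5 -289.6] topmean [ 316.4 -291.4] circ [ 316.  -291.9   11. ]
foot 0.84 [169. 160. 282. 270.] [ 69 122 161] top z 51.2 mean [ 437.2 -308.2] topmean [ 441.  -310.4] circ [ 440.  -306.3   16. ]
2.7667 [ 442.5 -243.6  147.9] [-0.3  0.3  0.1] 0.9975733486264751 [-0.62  0.01  1.6   0.    1.53 -2.18]
```

View pics/w1.png

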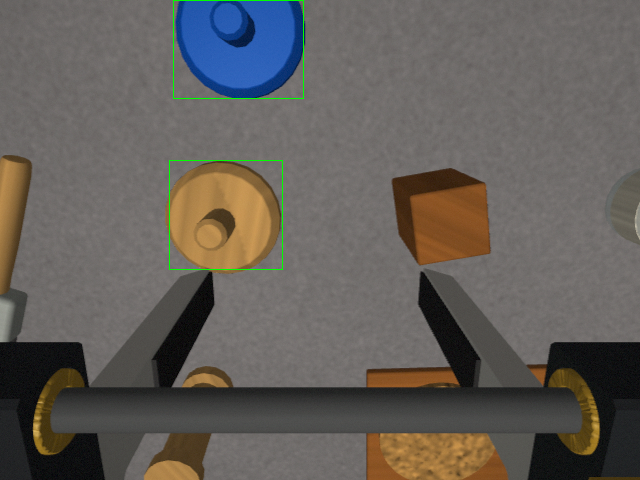

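The foot's tenon is at (211,234) in the wrist view, which gives (441.5,-311.5) and agrees with the other cameras. I'll descend and grip it.

Emit:
servo_tool(motion=[{"rx":0,"ry":0,"rz":0,"dx":-0.17,"dy":0,"dz":0.12,"hand":-0.4},{"rx":0,"ry":0,"rz":0,"dx":-0.17,"dy":0,"dz":0.12,"hand":-0.4},{"rx":0,"ry":0,"rz":0,"dx":-0.17,"dy":0,"dz":0.2,"hand":-0.2},{"rx":0,"ry":0,"rz":0,"dx":-0.17,"dy":0,"dz":0.24,"hand":0},{"rx":0,"ry":0,"rz":0,"dx":-0.17,"dy":0,"dz":0.266,"hand":0},{"rx":0,"ry":0,"rz":0,"dx":-0.17,"dy":0,"dz":0.266,"hand":0},{"rx":0,"ry":0,"rz":0,"dx":-0.17,"dy":0,"dz":0.266,"hand":0}], newtons=20)

```text
time_s: 3.45
ee_pos: [442.4, -310.7, 41.3]
eef_rot: [0.708, 0.706, 0.0, -0.0]
ft_force: [-0.3, -0.5, 0.7]
opening: 0.542
```

Emit:
servo_tool(motion=[{"rx":0,"ry":0,"rz":0,"dx":0,"dy":0,"dz":0,"hand":0.6},{"rx":0,"ry":0,"rz":0,"dx":0,"dy":0,"dz":0,"hand":1},{"rx":0,"ry":0,"rz":0,"dx":0,"dy":0,"dz":0,"hand":1},{"rx":0,"ry":0,"rz":0,"dx":0,"dy":0,"dz":0,"hand":1},{"rx":0,"ry":0,"rz":0,"dx":0,"dy":0,"dz":0,"hand":1},{"rx":0,"ry":0,"rz":0,"dx":0,"dy":0,"dz":0,"hand":1}])

```text
time_s: 3.95
ee_pos: [442.8, -310.9, 42.2]
eef_rot: [0.708, 0.706, 0.0, 0.0]
ft_force: [-0.1, 1.4, 2.4]
opening: 0.227
```

Emit:
servo_tool(motion=[{"rx":0,"ry":0,"rz":0,"dx":0,"dy":0,"dz":-0.05,"hand":1},{"rx":0,"ry":0,"rz":0,"dx":0,"dy":0,"dz":-0.15,"hand":1},{"rx":0,"ry":0,"rz":0,"dx":0.05,"dy":0.05,"dz":-0.2,"hand":1},{"rx":0,"ry":0,"rz":0,"dx":0.12,"dy":0.12,"dz":-0.2,"hand":1},{"rx":0,"ry":0,"rz":0,"dx":0.19,"dy":0.2,"dz":-0.2,"hand":1},{"rx":0,"ry":0,"rz":0,"dx":0.26,"dy":0.28,"dz":-0.2,"hand":1},{"rx":0,"ry":0,"rz":0,"dx":0.33,"dy":0.36,"dz":-0.2,"hand":1},{"rx":0,"ry":0,"rz":0,"dx":0.39,"dy":0.43,"dz":-0.2,"hand":1},{"rx":0,"ry":0,"rz":0,"dx":0.42,"dy":0.466,"dz":-0.2,"hand":1},{"rx":0,"ry":0,"rz":0,"dx":0.42,"dy":0.466,"dz":-0.2,"hand":1}])

```text
time_s: 4.78
ee_pos: [631.9, -139.7, 121.0]
eef_rot: [0.706, 0.708, 0.001, -0.0]
ft_force: [-1.2, 0.1, -1.2]
opening: 0.227
```

```bash
cat > cl.py <<'E'
import sys; from h import *
# usage: cl.py tag camera things...
tag,c,things=sys.argv[1],sys.argv[2],sys.argv[3:]
p,d=vision.read_camera(c); im=p.copy()
for n in things:
    for r in nets.trace(n,c)[:4]:
        if r['p']<.3: continue
        m=r['pixels']; P=pts(c,d,m)
        if len(P)<20: continue
        top=np.percentile(P[:,2],97); Q=P[P[:,2]>top-6]
        print(c,n,round(r['p'],2),np.round(r['bbox']),p[m].mean(0).astype(int),'top z %.1f'%top,'mean',P[:,:2].mean(0).round(1),'topmean',Q[:,:2].mean(0).round(1),'circ',np.round(circ(Q[:,:2]),1))
        b=np.array(r['bbox'],int); cv2.rectangle(im,tuple(b[:2]),tuple(b[2:]),(0,255,0),1)
cv2.imwrite(f'pics/{tag}.png',im)
s=arm.read_state(); print(s['time_s'],s['ee_pos'].round(1),np.round(s['ft_force'],1),s['opening'])
E
python3 cl.py s2 side foot; python3 wl.py w2 foot
```

```text
side foot 0.82 [394. 247. 444. 284.] [106 142 168] top z 113.0 mean [ 623.6 -154.3] topmean [ 621.8 -143.1] circ [ 622.6 -145.7    8.7]
side foot 0.79 [216. 367. 270. 414.] [166  95  59] top z 50.3 mean [ 317.2 -301.9] topmean [ 316. -294.] circ [ 316.1 -292.7   11.1]
4.8833 [ 629.2 -143.   121.2] [ 0.1 -0.2 -2. ] 0.22720251116496037
foot 0.8 [235. 186. 404. 350.] [ 71 125 165] top z 130.5 mean [ 615.9 -142.5] topmean [ 626.9 -142.6] circ [ 628.3 -142.7   11.4]
4.8833 [ 629.2 -143.   121.2] [ 0.1 -0.2 -2. ] 0.22720251116496037 [-0.31  0.34  1.28 -0.    1.53 -1.88]
```

View pics/s2.png

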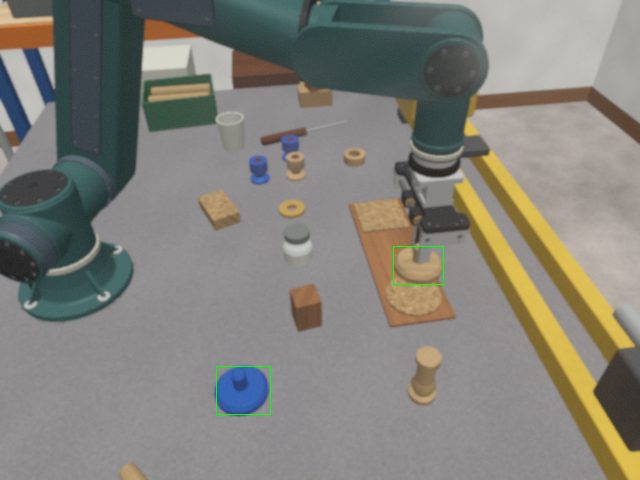

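View pics/w2.png

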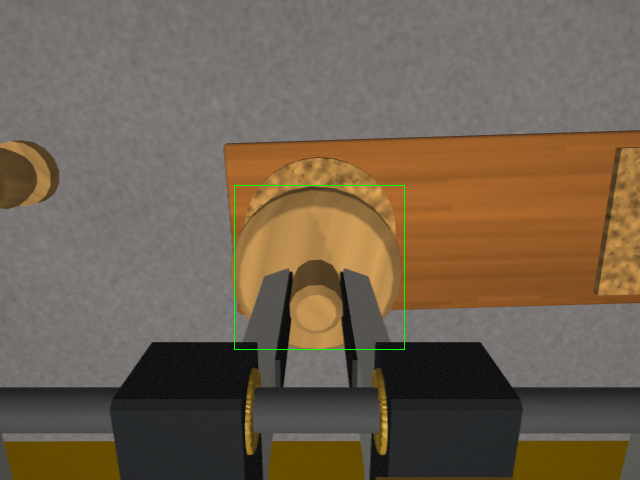

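The foot hangs level over the round pad (wrist view (318,265)) and is centred within about 1 mm, so I'm lowering it.

Emit:
servo_tool(motion=[{"rx":0,"ry":0,"rz":0,"dx":0,"dy":0,"dz":0.08,"hand":1},{"rx":0,"ry":0,"rz":0,"dx":0,"dy":0,"dz":0.13,"hand":1},{"rx":0,"ry":0,"rz":0,"dx":0,"dy":0,"dz":0.15,"hand":1},{"rx":0,"ry":0,"rz":0,"dx":0,"dy":0,"dz":0.16,"hand":1},{"rx":0,"ry":0,"rz":0,"dx":0,"dy":0,"dz":0.165,"hand":1},{"rx":0,"ry":0,"rz":0,"dx":0,"dy":0,"dz":0.165,"hand":1},{"rx":0,"ry":0,"rz":0,"dx":0,"dy":0,"dz":0.165,"hand":1}])

```text
time_s: 5.57
ee_pos: [629.3, -145.0, 57.6]
eef_rot: [0.709, 0.706, 0.0, 0.001]
ft_force: [-1.0, 0.3, -0.7]
opening: 0.227
```

Emit:
servo_tool(motion=[{"rx":0,"ry":0,"rz":0,"dx":0,"dy":0,"dz":0.005,"hand":1},{"rx":0,"ry":0,"rz":0,"dx":0,"dy":0,"dz":0.005,"hand":1}])

```text
time_s: 5.73
ee_pos: [630.2, -145.3, 57.0]
eef_rot: [0.709, 0.706, 0.001, 0.002]
ft_force: [0.7, -0.5, -1.5]
opening: 0.225
```

```bash
python3 wl.py w3 foot; python3 - <<'E'
from h import *
for i in range(6):
    vision.read_camera('wrist'); s=arm.read_state(); print(s['ee_pos'].round(1),np.round(s['ft_force'],1),s['eef_rot'].round(4))
E
```

```text
foot 0.81 [234. 187. 401. 351.] [ 71 125 166] top z 66.2 mean [ 617.  -144.8] topmean [ 627.9 -144.7] circ [ 629.8 -138.8   18.8]
5.7333 [ 630.2 -145.3   57. ] [ 0.7 -0.5 -1.5] 0.2248013858993503 [-0.31  0.38  1.36 -0.    1.4  -1.88]
[ 629.6 -145.    56.1] [ 0.3 -0.1 -1.3] [7.086e-01 7.056e-01 6.000e-04 1.500e-03]
[ 629.6 -145.    56. ] [ 1.2  0.4 -0.9] [7.086e-01 7.056e-01 6.000e-04 1.400e-03]
[ 629.5 -144.9   55.8] [ 0.2 -0.3 -1.7] [7.086e-01 7.056e-01 5.000e-04 1.200e-03]
[ 629.4 -144.9   55.7] [ 0.8 -0.4 -1.5] [7.086e-01 7.056e-01 5.000e-04 1.200e-03]
[ 629.4 -144.9   55.6] [ 0.7  0.2 -1.1] [7.086e-01 7.056e-01 4.000e-04 1.100e-03]
[ 629.3 -144.9   55.6] [ 0.5 -0.5 -2.3] [7.086e-01 7.056e-01 4.000e-04 1.100e-03]
```

View pics/w3.png

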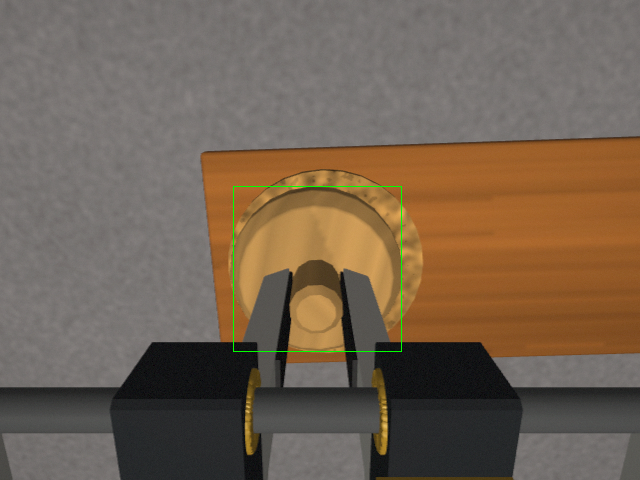

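Emit:
servo_tool(motion=[{"rx":0,"ry":0,"rz":0,"dx":0.006,"dy":0,"dz":0.003,"hand":1},{"rx":0,"ry":0,"rz":0,"dx":0.006,"dy":0,"dz":0.003,"hand":1},{"rx":0,"ry":0,"rz":0,"dx":0.006,"dy":0,"dz":0.006,"hand":1},{"rx":0,"ry":0,"rz":0,"dx":0.006,"dy":0,"dz":0.006,"hand":1},{"rx":0,"ry":0,"rz":0,"dx":0.006,"dy":0,"dz":0.006,"hand":1}])

```text
time_s: 6.55
ee_pos: [629.9, -143.0, 55.2]
eef_rot: [0.709, 0.706, 0.001, 0.002]
ft_force: [-1.1, -1.4, 5.7]
opening: 0.229
```

Emit:
servo_tool(motion=[{"rx":0,"ry":0,"rz":0,"dx":0,"dy":0,"dz":0,"hand":0},{"rx":0,"ry":0,"rz":0,"dx":0,"dy":0,"dz":0,"hand":0},{"rx":0,"ry":0,"rz":0,"dx":0,"dy":0,"dz":0,"hand":-0.2},{"rx":0,"ry":0,"rz":0,"dx":0,"dy":0,"dz":-0.05,"hand":-1},{"rx":0,"ry":0,"rz":0,"dx":0,"dy":0,"dz":-0.15,"hand":-1},{"rx":0,"ry":0,"rz":0,"dx":0,"dy":0,"dz":-0.25,"hand":-1},{"rx":0,"ry":0,"rz":0,"dx":0,"dy":0,"dz":-0.25,"hand":-1},{"rx":0,"ry":0,"rz":0,"dx":0.1,"dy":0,"dz":-0.25,"hand":-1},{"rx":0,"ry":0,"rz":0,"dx":0.2,"dy":0,"dz":-0.25,"hand":-1},{"rx":0,"ry":0,"rz":0,"dx":0.3,"dy":0,"dz":-0.25,"hand":-1}])

```text
time_s: 7.38
ee_pos: [630.0, -21.9, 154.7]
eef_rot: [0.709, 0.705, 0.001, 0.002]
ft_force: [0.2, -0.9, -0.4]
opening: 0.901
```

```bash
python3 cl.py s3 side foot collar round_pad; python3 wl.py w4 foot round_pad
```

```text
side foot 0.91 [388. 274. 440. 311.] [102 138 165] top z 63.5 mean [ 625.5 -154.2] topmean [ 628.1 -145.5] circ [ 628.6 -144.3   11.9]
side foot 0.71 [217. 367. 269. 415.] [160  92  57] top z 50.3 mean [ 317.1 -301.8] topmean [ 316.1 -293.9] circ [ 315.5 -291.8   11.2]
side collar 0.88 [341. 149. 367. 168.] [ 99 125 146] top z 27.2 mean [608.2 337.2] topmean [608.3 340.9] circ [607.5 341.7  30.6]
side round_pad 0.57 [386. 278. 442. 316.] [ 92 128 158] top z 16.6 mean [ 623.5 -160.2] topmean [ 624.4 -160.4] circ [ 631.2 -141.6   51.4]
7.5833 [629.9 -21.6 154.5] [-0.7  0.6 -0.4] 0.9964429405537112
foot 0.73 [ 92. 162. 208. 276.] [ 65 117 155] top z 64.2 mean [ 624.1 -136.9] topmean [ 627.9 -141.1] circ [ 629.1 -142.2   11.3]
round_pad 0.79 [ 88. 151. 225. 282.] [ 57 110 151] top z 15.6 mean [ 622.3 -118.6] topmean [ 622.4 -118.9] circ [ 627.9 -132.    55.7]
7.5833 [629.9 -21.6 154.5] [-0.7  0.6 -0.4] 0.9964429405537112 [-0.12  0.28  1.28 -0.    1.57 -1.69]
```

View pics/w4.png

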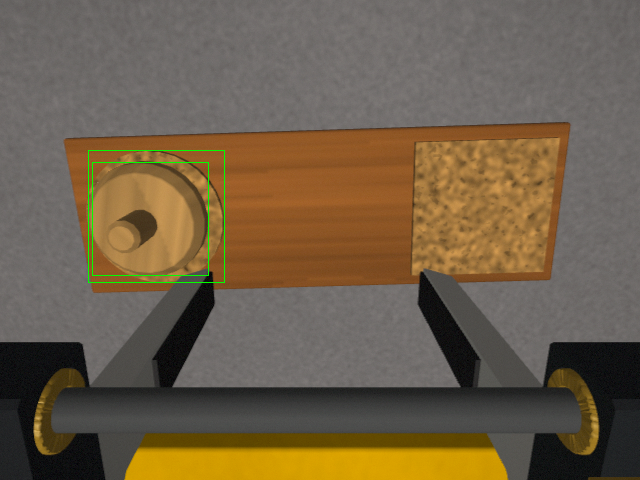

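Emit:
servo_tool(motion=[{"rx":0,"ry":0,"rz":0,"dx":0.9,"dy":-0.055,"dz":0.03,"hand":-1},{"rx":0,"ry":0,"rz":0,"dx":0.9,"dy":-0.055,"dz":0.03,"hand":-1},{"rx":0,"ry":0,"rz":0,"dx":0.9,"dy":-0.055,"dz":0.03,"hand":-1},{"rx":0,"ry":0,"rz":0,"dx":0.9,"dy":-0.055,"dz":0.03,"hand":-1},{"rx":0,"ry":0,"rz":0,"dx":0.9,"dy":-0.055,"dz":0.03,"hand":-1},{"rx":0,"ry":0,"rz":0,"dx":0.9,"dy":-0.055,"dz":0.05,"hand":-1},{"rx":0,"ry":0,"rz":0,"dx":0.9,"dy":-0.055,"dz":0.07,"hand":-1},{"rx":0,"ry":0,"rz":0,"dx":0.9,"dy":-0.055,"dz":0.07,"hand":-1},{"rx":0,"ry":0,"rz":0,"dx":0.9,"dy":-0.055,"dz":0.07,"hand":-1},{"rx":0,"ry":0,"rz":0,"dx":0.9,"dy":-0.055,"dz":0.07,"hand":-1}])

```text
time_s: 8.57
ee_pos: [608.8, 340.3, 123.1]
eef_rot: [0.708, 0.707, -0.0, 0.001]
ft_force: [-0.2, -0.7, -0.2]
opening: 1.0
```

```bash
python3 wl.py w5 collar
```

```text
collar 0.71 [281. 190. 364. 276.] [ 66 118 156] top z 26.4 mean [607.1 344.6] topmean [607.6 344.7] circ [608.6 344.6  27.7]
8.5667 [608.8 340.3 123.1] [-0.2 -0.7 -0.2] 0.9998658960997016 [ 0.43  0.45  1.12 -0.    1.57 -1.14]
```

View pics/w5.png

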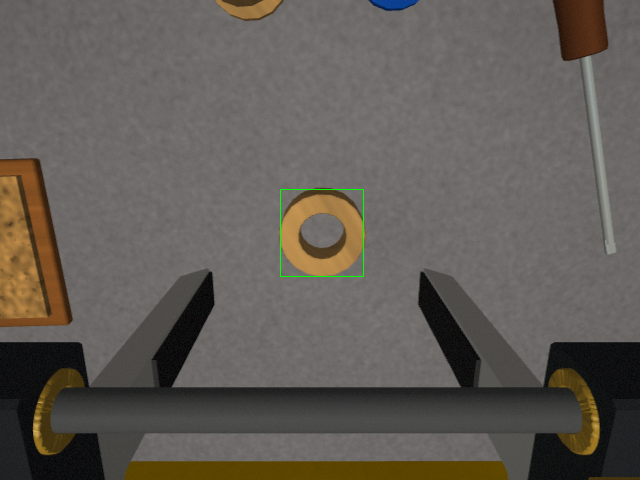

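Emit:
servo_tool(motion=[{"rx":0,"ry":0,"rz":0,"dx":0.007,"dy":-0.002,"dz":0.1,"hand":-1},{"rx":0,"ry":0,"rz":0,"dx":0.007,"dy":-0.002,"dz":0.18,"hand":-1},{"rx":0,"ry":0,"rz":0,"dx":0.007,"dy":-0.002,"dz":0.23,"hand":-1},{"rx":0,"ry":0,"rz":0,"dx":0.007,"dy":-0.002,"dz":0.25,"hand":-1},{"rx":0,"ry":0,"rz":0,"dx":0.007,"dy":-0.002,"dz":0.25,"hand":-1},{"rx":0,"ry":0,"rz":0,"dx":0.007,"dy":-0.002,"dz":0.25,"hand":0},{"rx":0,"ry":0,"rz":0,"dx":0.007,"dy":-0.002,"dz":0.25,"hand":0.2},{"rx":0,"ry":0,"rz":0,"dx":0.007,"dy":-0.002,"dz":0.25,"hand":0.6},{"rx":0,"ry":0,"rz":0,"dx":0.007,"dy":-0.002,"dz":0.25,"hand":0.6},{"rx":0,"ry":0,"rz":0,"dx":0.007,"dy":-0.002,"dz":0.25,"hand":0.6}], newtons=15)

```text
time_s: 9.5
ee_pos: [610.6, 338.4, 26.1]
eef_rot: [0.709, 0.705, 0.001, 0.003]
ft_force: [-0.0, 0.0, 0.1]
opening: 0.682
```

```bash
python3 wl.py w6 collar
```

```text
collar 0.64 [259. 223. 390. 359.] [ 64 114 150] top z 26.3 mean [606.8 343. ] topmean [607.3 343. ] circ [609.2 343.5  28.4]
9.5 [610.6 338.4  26.1] [-0.   0.   0.1] 0.6815047857935358 [ 0.43  0.51  1.23 -0.    1.39 -1.14]
```

View pics/w6.png

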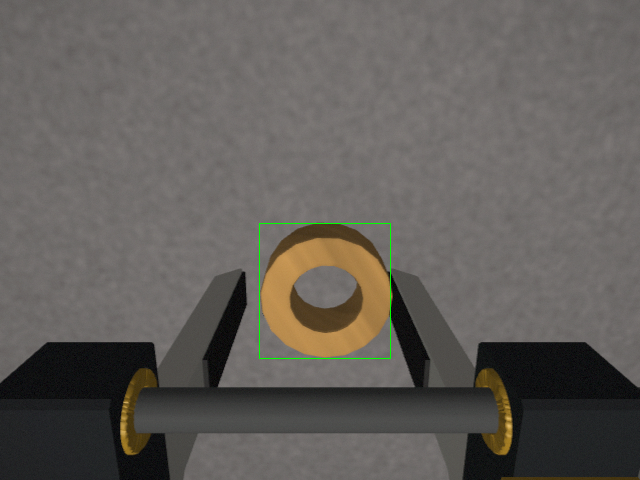

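Emit:
servo_tool(motion=[{"rx":0,"ry":0,"rz":0,"dx":0.01,"dy":-0.003,"dz":0.003,"hand":0.2},{"rx":0,"ry":0,"rz":0,"dx":0.01,"dy":-0.003,"dz":0.005,"hand":0.2},{"rx":0,"ry":0,"rz":0,"dx":0.01,"dy":-0.003,"dz":0.005,"hand":0.6},{"rx":0,"ry":0,"rz":0,"dx":0.01,"dy":-0.003,"dz":0.005,"hand":1},{"rx":0,"ry":0,"rz":0,"dx":0.01,"dy":-0.003,"dz":0.005,"hand":1},{"rx":0,"ry":0,"rz":0,"dx":0.01,"dy":-0.003,"dz":0.005,"hand":1}])

```text
time_s: 10.1
ee_pos: [609.8, 342.5, 25.3]
eef_rot: [0.709, 0.705, 0.001, 0.003]
ft_force: [-0.4, -2.4, 5.5]
opening: 0.587
```

```bash
python3 wl.py w7 collar
```

```text
collar 0.96 [250. 227. 378. 360.] [ 65 115 152] top z 26.2 mean [606.6 342.8] topmean [607.2 342.9] circ [608.8 343.   28.2]
10.1 [609.8 342.5  25.3] [-0.4 -2.4  5.5] 0.5870838692896629 [ 0.43  0.52  1.23 -0.01  1.39 -1.13]
```

View pics/w7.png

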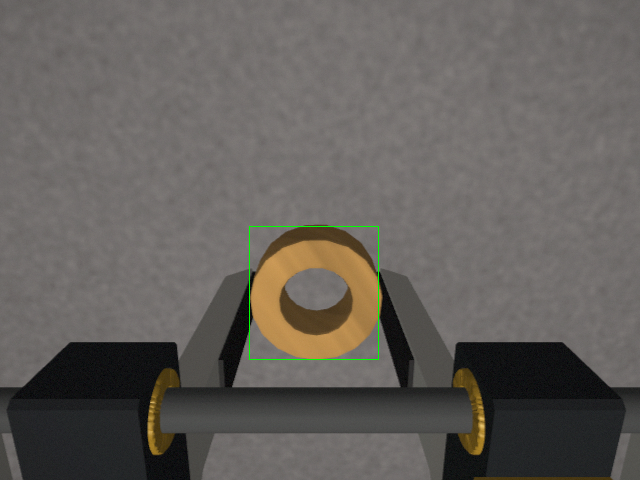

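Emit:
servo_tool(motion=[{"rx":0,"ry":0,"rz":0,"dx":0,"dy":0,"dz":-0.05,"hand":1},{"rx":0,"ry":0,"rz":0,"dx":0,"dy":0,"dz":-0.15,"hand":1},{"rx":0,"ry":0,"rz":0,"dx":0,"dy":0,"dz":-0.25,"hand":1},{"rx":0,"ry":0,"rz":0,"dx":-0.07,"dy":0.01,"dz":-0.3,"hand":1},{"rx":0,"ry":0,"rz":0,"dx":-0.17,"dy":0.02,"dz":-0.3,"hand":1},{"rx":0,"ry":0,"rz":0,"dx":-0.27,"dy":0.03,"dz":-0.3,"hand":1},{"rx":0,"ry":0,"rz":0,"dx":-0.37,"dy":0.04,"dz":-0.3,"hand":1},{"rx":0,"ry":0,"rz":0,"dx":-0.47,"dy":0.05,"dz":-0.3,"hand":1},{"rx":0,"ry":0,"rz":0,"dx":-0.57,"dy":0.05,"dz":-0.3,"hand":1},{"rx":0,"ry":0,"rz":0,"dx":-0.67,"dy":0.05,"dz":-0.3,"hand":1}])

```text
time_s: 11.03
ee_pos: [627.3, 73.5, 145.7]
eef_rot: [0.709, 0.705, 0.001, 0.003]
ft_force: [0.7, -0.3, -0.8]
opening: 0.583
```

Emit:
servo_tool(motion=[{"rx":0,"ry":0,"rz":0,"dx":-0.1,"dy":0.003,"dz":0,"hand":1},{"rx":0,"ry":0,"rz":0,"dx":-0.2,"dy":0.003,"dz":0,"hand":1},{"rx":0,"ry":0,"rz":0,"dx":-0.3,"dy":0.003,"dz":0,"hand":1},{"rx":0,"ry":0,"rz":0,"dx":-0.4,"dy":0.003,"dz":0.02,"hand":1},{"rx":0,"ry":0,"rz":0,"dx":-0.48,"dy":0.003,"dz":0.04,"hand":1},{"rx":0,"ry":0,"rz":0,"dx":-0.53,"dy":0.003,"dz":0.06,"hand":1},{"rx":0,"ry":0,"rz":0,"dx":-0.543,"dy":0.003,"dz":0.077,"hand":1},{"rx":0,"ry":0,"rz":0,"dx":-0.543,"dy":0.003,"dz":0.077,"hand":1},{"rx":0,"ry":0,"rz":0,"dx":-0.543,"dy":0.003,"dz":0.077,"hand":1}])

```text
time_s: 11.78
ee_pos: [627.4, -142.4, 114.6]
eef_rot: [0.709, 0.706, 0.001, 0.002]
ft_force: [0.1, -0.2, -1.1]
opening: 0.583
```

```bash
python3 wl.py w8 collar foot; python3 cl.py s4 side collar foot
```

```text
collar 0.57 [252. 224. 381. 362.] [ 66 117 155] top z 115.5 mean [ 624.5 -142. ] topmean [ 624.8 -142. ] circ [ 626.3 -142.1   27.9]
foot 0.85 [252. 172. 381. 302.] [ 71 126 167] top z 63.7 mean [ 617.4 -142.6] topmean [ 634.8 -142.4] circ [ 633.5 -140.1   11.5]
11.7833 [ 627.4 -142.4  114.6] [ 0.1 -0.2 -1.1] 0.5833662673269217 [-0.31  0.33  1.3   0.    1.51 -1.88]
side collar 0.76 [403. 243. 420. 274.] [ 94 126 151] top z 117.2 mean [ 614.5 -139.6] topmean [ 612.  -142.8] circ [ 606.9 -165.9   55.7]
side collar 0.32 [288. 152. 306. 183.] [105 131 153] top z 58.1 mean [454.4 290.6] topmean [455.1 297.8] circ [456.7 300.6  25.3]
side foot 0.84 [389. 273. 442. 308.] [106 143 169] top z 62.8 mean [ 625.  -154.4] topmean [ 627.5 -146.8] circ [ 625.3 -151.2   17.6]
side foot 0.64 [215. 366. 270. 415.] [167  95  58] top z 50.6 mean [ 316.9 -302.2] topmean [ 315.9 -293.9] circ [ 316.8 -291.4   12.2]
12.0833 [ 628.2 -142.5  116.3] [-0.7  0.4 -0.5] 0.5805318940098223
```

View pics/w8.png

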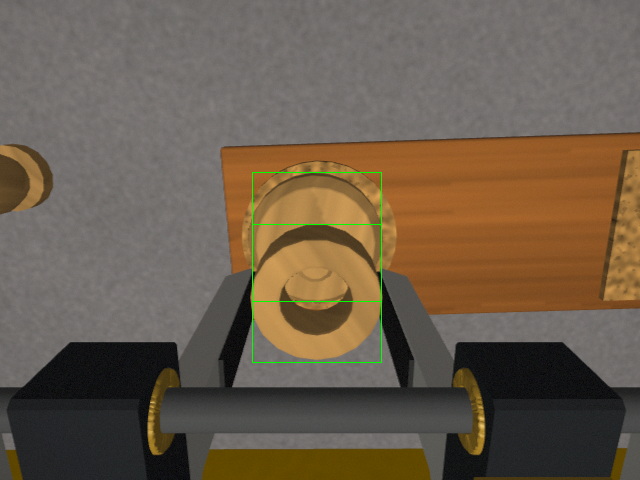

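View pics/s4.png

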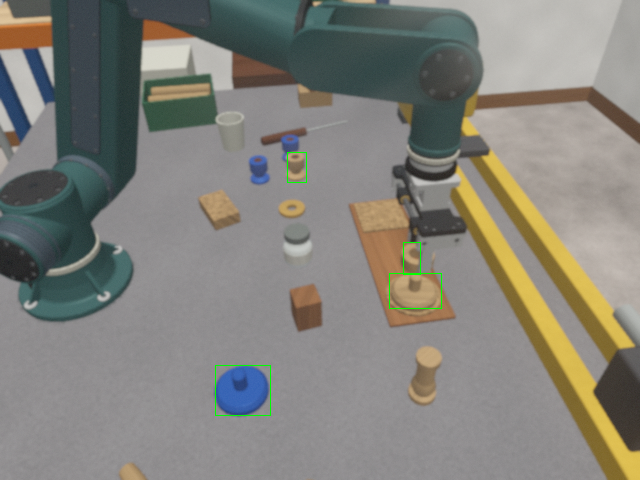

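```bash
cat >> h.py <<'E'
def rect(p,c,s,z,x0,y0,half=60,sc=5):
    # metric view of plane z: column = (y - y0 + half)*sc , row = (x - x0 + half)*sc
    f,cx,cy,R,t=cam(c,s); W=np.float32([[x0-half,y0-half],[x0-half,y0+half],[x0+half,y0+half],[x0+half,y0-half]])
    q=(np.c_[W,np.full(4,z)]-t)@R; uv=np.float32(np.c_[q[:,0]/q[:,2]*f+cx,q[:,1]/q[:,2]*f+cy])
    n=2*half*sc; H=cv2.getPerspectiveTransform(uv,np.float32([[0,0],[n,0],[n,n],[0,n]]))
    return cv2.warpPerspective(p,H,(n,n))
def circs(im,r,x0,y0,half=60,sc=5,dr=1.5,k=4,p2=18):
    g=cv2.medianBlur(cv2.cvtColor(im,cv2.COLOR_BGR2GRAY),5)
    c=cv2.HoughCircles(g,cv2.HOUGH_GRADIENT,1,5,param1=60,param2=p2,minRadius=int((r-dr)*sc),maxRadius=int((r+dr)*sc))
    return [] if c is None else [(round(v/sc-half+x0,1),round(u/sc-half+y0,1),round(q/sc,1)) for u,v,q in c[0][:k]]
E
python3 - <<'E'
from h import *
# foot from w4: tool pose then
s4={'ee_pos':np.array([629.9,-21.6,154.5]),'eef_rot':np.array([.709,.705,.001,.002])}
p=cv2.imread('pics/w4.png')
for n,z,r in (('tenon',63,11),('bevel',31,36),('disc',26,42),('pad',13,50)):
    im=rect(p,'wrist',s4,z,629,-143); print('w4',n,circs(im,r,629,-143)); cv2.imwrite(f'pics/r4_{n}.png',im)
s=arm.read_state(); p,d=vision.read_camera('wrist'); print(s['ee_pos'],s['eef_rot'].round(4))
z=s['ee_pos'][2]+1
for n,zz,r in (('collar out',z,28),('collar hole',z,15),('bevel',31,36),('disc',25,42),('pad',13,50)):
    im=rect(p,'wrist',s,zz,628,-143); print('now',n,circs(im,r,628,-143)); cv2.imwrite(f'pics/r8_{n[-4:]}.png',im)
E
```

```text
w4 tenon [(np.float32(627.5), np.float32(-141.7), np.float32(11.0)), (np.float32(620.7), np.float32(-129.3), np.float32(10.1)), (np.float32(621.1), np.float32(-130.3), np.float32(11.1)), (np.float32(619.5), np.float32(-130.3), np.float32(11.0))]
w4 bevel [(np.float32(628.9), np.float32(-142.1), np.float32(35.7)), (np.float32(629.3), np.float32(-143.1), np.float32(36.8)), (np.float32(628.3), np.float32(-143.1), np.float32(35.9)), (np.float32(627.3), np.float32(-143.1), np.float32(37.3))]
w4 disc [(np.float32(628.1), np.float32(-141.9), np.float32(41.5)), (np.float32(625.9), np.float32(-138.5), np.float32(40.9)), (np.float32(627.7), np.float32(-139.7), np.float32(42.8)), (np.float32(626.1), np.float32(-140.1), np.float32(42.4))]
w4 pad [(np.float32(630.1), np.float32(-140.1), np.float32(50.0)), (np.float32(629.3), np.float32(-139.3), np.float32(50.4)), (np.float32(629.3), np.float32(-140.7), np.float32(50.4)), (np.float32(630.3), np.float32(-139.1), np.float32(50.8))]
[ 628.1713273  -142.4833334   116.26978931] [0.7081 0.7061 0.0014 0.0034]
now collar out [(np.float32(626.5), np.float3
[... 438 characters left out ...]
), np.float32(16.0))]
now bevel [(np.float32(621.1), np.float32(-141.7), np.float32(36.2)), (np.float32(621.1), np.float32(-140.7), np.float32(35.7)), (np.float32(629.7), np.float32(-141.5), np.float32(35.3))]
now disc [(np.float32(628.9), np.float32(-142.3), np.float32(41.3)), (np.float32(627.9), np.float32(-142.3), np.float32(41.7)), (np.float32(626.5), np.float32(-142.5), np.float32(40.6)), (np.float32(671.5), np.float32(-142.5), np.float32(42.4))]
now pad [(np.float32(630.1), np.float32(-140.5), np.float32(50.4)), (np.float32(630.9), np.float32(-138.9), np.float32(50.4)), (np.float32(638.5), np.float32(-139.1), np.float32(50.0)), (np.float32(638.5), np.float32(-140.5), np.float32(48.9))]
```

Emit:
servo_tool(motion=[{"rx":0,"ry":0,"rz":0,"dx":0,"dy":0.005,"dz":0.03,"hand":1},{"rx":0,"ry":0,"rz":0,"dx":0,"dy":0.005,"dz":0.055,"hand":1},{"rx":0,"ry":0,"rz":0,"dx":0,"dy":0.005,"dz":0.055,"hand":1},{"rx":0,"ry":0,"rz":0,"dx":0,"dy":0.005,"dz":0.055,"hand":1},{"rx":0,"ry":0,"rz":0,"dx":0,"dy":0.005,"dz":0.055,"hand":1}])

```text
time_s: 12.55
ee_pos: [629.9, -142.8, 93.5]
eef_rot: [0.708, 0.706, 0.001, 0.003]
ft_force: [-0.8, -0.5, -0.7]
opening: 0.584
```

```bash
cat > fit.py <<'E'
from h import *
s=arm.read_state(); p,d=vision.read_camera('wrist'); print(s['ee_pos'].round(1),s['eef_rot'].round(4)); cv2.imwrite('pics/fit_%d.png'%(s['time_s']*100),p)
m=nets.trace('collar','wrist')[0]; P=pts('wrist',d,m['pixels'],s); z=np.percentile(P[:,2],95); print('collar top z',z)
z=s['ee_pos'][2]+1
for n,zz,r in (('collar out',z,28),('collar hole',z,15),('bevel',31,36),('disc',25,42),('disc low',14,42),('pad',13,50)):
    im=rect(p,'wrist',s,zz,628,-143); print('now',n,np.array(circs(im,r,628,-143)).tolist())
E
python3 fit.py; ls -t pics | head -1
```

```text
[ 629.9 -142.8   93.5] [0.7082 0.706  0.0011 0.0028]
collar top z 10.330247539545628
now collar out [[603.9000244140625, -142.10000610351562, 28.600000381469727], [628.9000244140625, -142.3000030517578, 27.299999237060547], [602.7000122070312, -141.89999389648438, 27.5], [627.7000122070312, -141.89999389648438, 27.5]]
now collar hole [[628.0999755859375, -142.10000610351562, 15.399999618530273], [629.0999755859375, -141.89999389648438, 14.399999618530273], [628.7000122070312, -142.89999389648438, 14.5], [627.5, -142.89999389648438, 16.100000381469727]]
now bevel [[621.0999755859375, -142.5, 36.20000076293945], [620.5, -141.5, 35.5], [621.5, -140.89999389648438, 36.20000076293945], [621.9000244140625, -143.10000610351562, 36.79999923706055]]
now disc [[628.0999755859375, -142.5, 40.599998474121094], [629.0999755859375, -142.5, 41.5], [628.7000122070312, -144.10000610351562, 43.29999923706055], [628.2999877929688, -141.3000030517578, 42.599998474121094]]
now disc low [[629.5, -142.5, 42.0], [630.7000122070312, -142.5, 43.099998474121094], [668.0999755859375, -142.89999389648438, 41.099998474121094], [631.9000244140625, -143.10000610351562, 43.099998474121094]]
now pad [[629.7000122070312, -140.3000030517578, 48.900001525878906], [630.9000244140625, -141.10000610351562, 50.599998474121094], [639.2999877929688, -140.5, 50.0], [639.5, -143.89999389648438, 50.20000076293945]]
fit_1255.png
```

View pics/fit_1255.png

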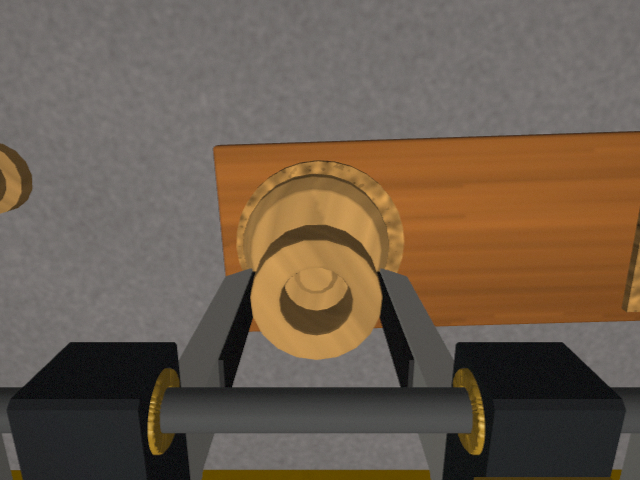

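Emit:
servo_tool(motion=[{"rx":0,"ry":0,"rz":0,"dx":0,"dy":0,"dz":0.02,"hand":1},{"rx":0,"ry":0,"rz":0,"dx":0,"dy":0,"dz":0.04,"hand":1},{"rx":0,"ry":0,"rz":0,"dx":0,"dy":0,"dz":0.06,"hand":1},{"rx":0,"ry":0,"rz":0,"dx":0,"dy":0,"dz":0.07,"hand":1},{"rx":0,"ry":0,"rz":0,"dx":0,"dy":0,"dz":0.075,"hand":1},{"rx":0,"ry":0,"rz":0,"dx":0,"dy":0,"dz":0.075,"hand":1}])

```text
time_s: 13.15
ee_pos: [630.0, -142.9, 63.1]
eef_rot: [0.708, 0.706, 0.001, 0.003]
ft_force: [0.2, 0.1, -0.8]
opening: 0.583
```

```bash
python3 fit.py; ls -t pics | head -1
```

```text
[ 630.  -142.9   63.1] [0.7082 0.706  0.001  0.0026]
collar top z 63.73522202475723
now collar out [[628.5, -142.3000030517578, 27.100000381469727], [627.0999755859375, -141.89999389648438, 28.200000762939453], [607.7000122070312, -142.10000610351562, 29.299999237060547], [628.9000244140625, -141.3000030517578, 28.200000762939453]]
now collar hole [[628.5, -142.5, 15.100000381469727], [627.7000122070312, -141.89999389648438, 14.600000381469727], [629.5, -141.89999389648438, 14.100000381469727], [628.7000122070312, -141.3000030517578, 14.100000381469727]]
now bevel [[621.7000122070312, -141.89999389648438, 37.29999923706055], [620.5, -142.5, 36.20000076293945], [640.9000244140625, -140.10000610351562, 36.599998474121094], [622.0999755859375, -143.6999969482422, 37.099998474121094]]
now disc [[629.0999755859375, -142.5, 41.70000076293945], [629.7000122070312, -143.3000030517578, 42.400001525878906], [628.2999877929688, -143.10000610351562, 41.099998474121094], [628.0999755859375, -141.10000610351562, 42.599998474121094]]
now disc low [[629.9000244140625, -142.5, 42.20000076293945], [631.2999877929688, -142.5, 43.29999923706055], [632.5, -142.6999969482422, 43.099998474121094], [630.7000122070312, -143.3000030517578, 41.099998474121094]]
now pad [[631.0999755859375, -140.10000610351562, 50.20000076293945], [629.7000122070312, -139.89999389648438, 49.900001525878906], [630.7000122070312, -141.3000030517578, 51.29999923706055], [630.9000244140625, -138.89999389648438, 51.29999923706055]]
fit_1315.png
```

Emit:
servo_tool(motion=[{"rx":0,"ry":0,"rz":0,"dx":0,"dy":0,"dz":0.01,"hand":1},{"rx":0,"ry":0,"rz":0,"dx":0,"dy":0,"dz":0.015,"hand":1},{"rx":0,"ry":0,"rz":0,"dx":0,"dy":0,"dz":0.02,"hand":1},{"rx":0,"ry":0,"rz":0,"dx":0,"dy":0,"dz":0.02,"hand":1},{"rx":0,"ry":0,"rz":0,"dx":0,"dy":0,"dz":0.02,"hand":1},{"rx":0,"ry":0,"rz":0,"dx":0,"dy":0,"dz":0.02,"hand":1}])

```text
time_s: 13.75
ee_pos: [630.7, -143.1, 56.4]
eef_rot: [0.708, 0.706, 0.001, 0.004]
ft_force: [0.5, -0.1, 0.5]
opening: 0.585
```

```bash
python3 fit.py | head -4; python3 cl.py s5 side collar;ls -t pics | head -2
```

```text
[ 630.7 -143.1   56.4] [0.7082 0.706  0.0015 0.0035]
collar top z 57.08799781762696
now collar out [[629.0999755859375, -142.6999969482422, 26.899999618530273], [630.9000244140625, -141.6999969482422, 28.799999237060547], [630.0999755859375, -143.5, 28.200000762939453], [628.0999755859375, -142.5, 27.899999618530273]]
now collar hole [[628.9000244140625, -142.5, 15.199999809265137], [629.9000244140625, -142.6999969482422, 14.5], [627.9000244140625, -142.6999969482422, 14.100000381469727], [627.7000122070312, -141.6999969482422, 14.300000190734863]]
side collar 0.71 [403. 269. 417. 299.] [102 136 161] top z 57.7 mean [ 612.6 -151. ] topmean [ 613.1 -146.1] circ [ 621.4 -143.6   25.2]
13.95 [ 630.7 -143.1   56.4] [-0.1 -0.4 -0.8] 0.5817239868568688
s5.png
fit_1375.png
```

Emit:
servo_tool(motion=[{"rx":0,"ry":0,"rz":0,"dx":0,"dy":0,"dz":0.006,"hand":1},{"rx":0,"ry":0,"rz":0,"dx":0,"dy":0,"dz":0.006,"hand":1},{"rx":0,"ry":0,"rz":0,"dx":0,"dy":0,"dz":0.006,"hand":1},{"rx":0,"ry":0,"rz":0,"dx":0,"dy":0,"dz":0.006,"hand":1}])

```text
time_s: 14.28
ee_pos: [630.8, -143.1, 56.3]
eef_rot: [0.708, 0.706, 0.002, 0.004]
ft_force: [-3.2, 1.0, 7.1]
opening: 0.585
```

Emit:
servo_tool(motion=[{"rx":0,"ry":0,"rz":0,"dx":0,"dy":0,"dz":0,"hand":-0.4},{"rx":0,"ry":0,"rz":0,"dx":0,"dy":0,"dz":0,"hand":-0.6},{"rx":0,"ry":0,"rz":0,"dx":0,"dy":0,"dz":0,"hand":-0.8},{"rx":0,"ry":0,"rz":0,"dx":0,"dy":0,"dz":0,"hand":-0.8},{"rx":0,"ry":0,"rz":0,"dx":0,"dy":0,"dz":-0.03,"hand":-0.8},{"rx":0,"ry":0,"rz":0,"dx":0,"dy":0,"dz":-0.1,"hand":-0.8},{"rx":0,"ry":0,"rz":0,"dx":0,"dy":0,"dz":-0.2,"hand":-0.8},{"rx":0,"ry":0,"rz":0,"dx":0,"dy":0,"dz":-0.25,"hand":-0.8},{"rx":0,"ry":0,"rz":0,"dx":0,"dy":0,"dz":-0.25,"hand":-0.8}])

```text
time_s: 15.03
ee_pos: [633.3, -143.8, 164.7]
eef_rot: [0.708, 0.706, 0.005, 0.01]
ft_force: [0.5, -1.2, 0.2]
opening: 0.898
```

```bash
python3 fit.py;  python3 cl.py s6 side collar foot;ls -t pics | head -2
```

```text
[ 633.3 -143.8  164.7] [0.7082 0.706  0.0048 0.0099]
collar top z 57.168104705828725
now collar out [[598.9000244140625, -144.3000030517578, 28.399999618530273]]
now collar hole [[597.7000122070312, -142.10000610351562, 16.100000381469727], [595.5, -142.6999969482422, 16.299999237060547], [596.7000122070312, -142.10000610351562, 15.199999809265137], [599.0999755859375, -142.89999389648438, 16.299999237060547]]
now bevel [[629.2999877929688, -142.5, 36.0], [629.5, -143.5, 37.099998474121094], [621.9000244140625, -140.6999969482422, 36.20000076293945], [621.2999877929688, -141.5, 36.0]]
now disc [[628.2999877929688, -142.3000030517578, 41.900001525878906], [626.9000244140625, -142.5, 40.900001525878906], [628.2999877929688, -143.3000030517578, 42.400001525878906], [630.5, -142.3000030517578, 42.79999923706055]]
now disc low [[630.2999877929688, -142.3000030517578, 42.79999923706055], [629.2999877929688, -142.6999969482422, 42.0], [631.5, -145.10000610351562, 41.5], [631.0999755859375, -142.89999389648438, 42.400001525878906]]
now pad [[638.0999755859375, -143.89999389648438, 49.20000076293945]]
side collar 0.68 [402. 267. 432. 301.] [100 136 162] top z 58.1 mean [ 627.2 -151.1] topmean [ 628.8 -146. ] circ [ 628.9 -142.5   29.4]
side collar 0.32 [288. 152. 304. 181.] [104 130 151] top z 57.9 mean [455.  290.6] topmean [455.8 297.5] circ [456.5 300.7  24.3]
side foot 0.94 [216. 366. 270. 414.] [164  94  58] top z 50.4 mean [ 317.2 -301.3] topmean [ 316.1 -294.1] circ [ 315.4 -292.2   11.4]
side foot 0.66 [389. 273. 439. 314.] [101 136 162] top z 64.1 mean [ 621.5 -160.9] topmean [ 628.  -145.2] circ [ 628.5 -143.7   10.9]
15.2833 [ 628.9 -142.4  153.7] [ 0.4 -0.7 -1.2] 0.8970598718869137
s6.png
fit_1503.png
```

View pics/s6.png

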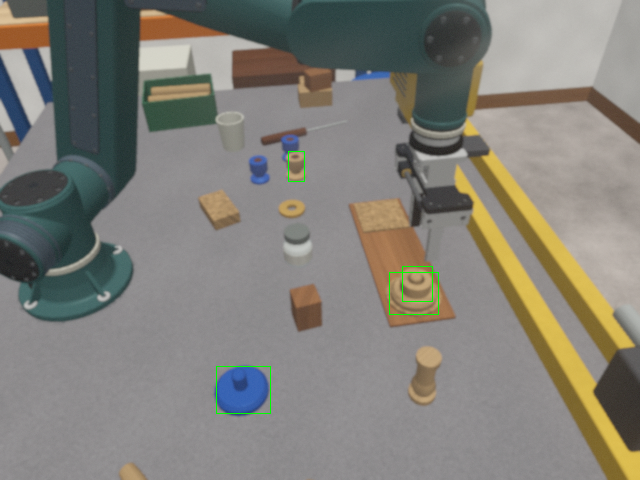

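The side view shows the collar down on the disc with the tenon showing (418,275). Next is the stem.

Emit:
servo_tool(motion=[{"rx":0,"ry":0,"rz":0,"dx":-0.1,"dy":-0.02,"dz":0,"hand":-1},{"rx":0,"ry":0,"rz":0,"dx":-0.2,"dy":-0.05,"dz":0,"hand":-1},{"rx":0,"ry":0,"rz":0,"dx":-0.3,"dy":-0.08,"dz":0,"hand":-1},{"rx":0,"ry":0,"rz":0,"dx":-0.4,"dy":-0.098,"dz":0,"hand":-1},{"rx":0,"ry":0,"rz":0,"dx":-0.48,"dy":-0.098,"dz":0,"hand":-1},{"rx":0,"ry":0,"rz":0,"dx":-0.483,"dy":-0.098,"dz":0,"hand":-0.8},{"rx":0,"ry":0,"rz":0,"dx":-0.483,"dy":-0.098,"dz":0,"hand":-0.6},{"rx":0,"ry":0,"rz":0,"dx":-0.483,"dy":-0.098,"dz":0,"hand":-0.6}])

```text
time_s: 15.95
ee_pos: [588.5, -334.7, 151.9]
eef_rot: [0.708, 0.706, 0.001, 0.0]
ft_force: [0.5, 0.8, 0.3]
opening: 0.825
```

```bash
python3 wl.py w9 stem; python3 - <<'E'
from h import *
s=arm.read_state(); p,d=vision.read_camera('wrist'); print(s['ee_pos'])
for z,r in ((95,18),):
    im=rect(p,'wrist',s,z,590,-335); print(np.array(circs(im,r,590,-335)).round(1).tolist())
E
```

```text
stem 0.89 [282. 192. 348. 295.] [ 65 115 153] top z 97.3 mean [ 585.7 -334.2] topmean [ 590.1 -334.3] circ [ 590.7 -334.3   18.1]
15.95 [ 588.5 -334.7  151.9] [0.5 0.8 0.3] 0.82466911347282 [-0.6   0.39  1.15  0.    1.6  -2.17]
[ 589.18053703 -333.78046152  152.97876098]
[[591.2999877929688, -333.8999938964844, 17.899999618530273], [591.5, -334.8999938964844, 18.600000381469727], [590.2999877929688, -333.29998779296875, 16.600000381469727], [590.0999755859375, -334.70001220703125, 19.100000381469727]]
```

View pics/w9.png

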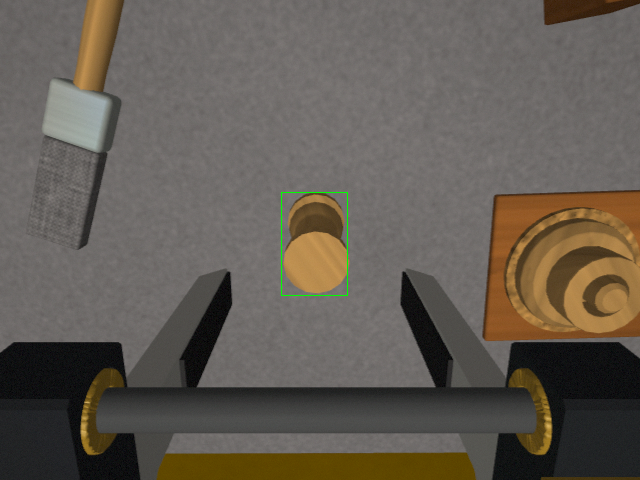

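Emit:
servo_tool(motion=[{"rx":0,"ry":0,"rz":0,"dx":0,"dy":0.004,"dz":0.08,"hand":-0.4},{"rx":0,"ry":0,"rz":0,"dx":0,"dy":0.004,"dz":0.16,"hand":-0.3},{"rx":0,"ry":0,"rz":0,"dx":0,"dy":0.004,"dz":0.21,"hand":-0.2},{"rx":0,"ry":0,"rz":0,"dx":0,"dy":0.004,"dz":0.225,"hand":-0.1},{"rx":0,"ry":0,"rz":0,"dx":0,"dy":0.004,"dz":0.225,"hand":0},{"rx":0,"ry":0,"rz":0,"dx":0,"dy":0.004,"dz":0.225,"hand":0.2},{"rx":0,"ry":0,"rz":0,"dx":0,"dy":0.004,"dz":0.225,"hand":0.2}], newtons=15)

```text
time_s: 16.68
ee_pos: [592.7, -334.2, 66.2]
eef_rot: [0.707, 0.707, 0.001, 0.003]
ft_force: [0.9, -0.5, 0.8]
opening: 0.413
```

Emit:
servo_tool(motion=[{"rx":0,"ry":0,"rz":0,"dx":0,"dy":0,"dz":0,"hand":0.4},{"rx":0,"ry":0,"rz":0,"dx":0,"dy":0,"dz":0,"hand":1},{"rx":0,"ry":0,"rz":0,"dx":0,"dy":0,"dz":0,"hand":1},{"rx":0,"ry":0,"rz":0,"dx":0,"dy":0,"dz":0,"hand":1},{"rx":0,"ry":0,"rz":0,"dx":0,"dy":0,"dz":0,"hand":1},{"rx":0,"ry":0,"rz":0,"dx":0,"dy":0,"dz":0,"hand":1}])

```text
time_s: 17.18
ee_pos: [593.0, -334.6, 67.2]
eef_rot: [0.707, 0.707, 0.001, 0.004]
ft_force: [0.1, -0.4, 3.3]
opening: 0.377
```

```bash
python3 wl.py w10 stem;python3 cl.py s7 side stem
```

```text
stem 0.6 [268. 212. 367. 383.] [ 66 116 154] top z 97.3 mean [ 585.2 -334. ] topmean [ 589.7 -334. ] circ [ 591.  -333.7   18.5]
17.1833 [ 593.  -334.6   67.2] [ 0.1 -0.4  3.3] 0.37658339556801784 [-0.6   0.44  1.25  0.    1.44 -2.17]
side stem 0.73 [406. 355. 438. 407.] [112 142 164] top z 96.3 mean [ 582.2 -342.4] topmean [ 577.5 -342.2] circ [ 567.7 -349.7   24.8]
17.3833 [ 593.1 -334.6   67.1] [-1.  -0.7  5. ] 0.37747984466237294
```

View pics/w10.png

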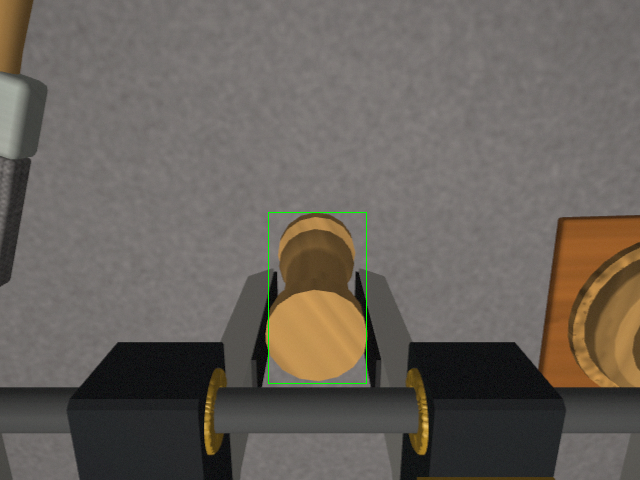

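The opening of 35 mm means the pads closed on the head (36 mm) and not the neck, because the tool stopped about 4 mm high. I'll reopen and lower it.

Emit:
servo_tool(motion=[{"rx":0,"ry":0,"rz":0,"dx":0,"dy":-0.003,"dz":0,"hand":0},{"rx":0,"ry":0,"rz":0,"dx":0,"dy":-0.003,"dz":0.005,"hand":0},{"rx":0,"ry":0,"rz":0,"dx":0,"dy":-0.003,"dz":0.012,"hand":0},{"rx":0,"ry":0,"rz":0,"dx":0,"dy":-0.003,"dz":0.015,"hand":0},{"rx":0,"ry":0,"rz":0,"dx":0,"dy":-0.003,"dz":0.015,"hand":0},{"rx":0,"ry":0,"rz":0,"dx":0,"dy":-0.003,"dz":0.015,"hand":0}])

```text
time_s: 17.88
ee_pos: [591.6, -334.3, 60.3]
eef_rot: [0.707, 0.707, 0.001, 0.004]
ft_force: [0.2, -0.6, -0.2]
opening: 0.499
```

Emit:
servo_tool(motion=[{"rx":0,"ry":0,"rz":0,"dx":0,"dy":0,"dz":0,"hand":0.4},{"rx":0,"ry":0,"rz":0,"dx":0,"dy":0,"dz":0,"hand":1},{"rx":0,"ry":0,"rz":0,"dx":0,"dy":0,"dz":0,"hand":1},{"rx":0,"ry":0,"rz":0,"dx":0,"dy":0,"dz":0,"hand":1},{"rx":0,"ry":0,"rz":0,"dx":0,"dy":0,"dz":0,"hand":1}])

```text
time_s: 18.3
ee_pos: [591.5, -334.2, 60.1]
eef_rot: [0.707, 0.707, 0.001, 0.003]
ft_force: [-0.0, 0.2, -1.1]
opening: 0.38
```

Closing again still gives 35.7 mm, so the pads reach the head. It's a secure hold anyway, so I'll lift and check.

Emit:
servo_tool(motion=[{"rx":0,"ry":0,"rz":0,"dx":0,"dy":0,"dz":-0.03,"hand":1},{"rx":0,"ry":0,"rz":0,"dx":0,"dy":0,"dz":-0.08,"hand":1},{"rx":0,"ry":0,"rz":0,"dx":0,"dy":0,"dz":-0.15,"hand":1},{"rx":0,"ry":0,"rz":0,"dx":0,"dy":0,"dz":-0.22,"hand":1},{"rx":0,"ry":0,"rz":0,"dx":0,"dy":0,"dz":-0.28,"hand":1},{"rx":0,"ry":0,"rz":0,"dx":0,"dy":0,"dz":-0.28,"hand":1}], newtons=20)

```text
time_s: 18.8
ee_pos: [593.3, -335.6, 180.8]
eef_rot: [0.707, 0.707, 0.002, 0.01]
ft_force: [-0.1, -0.1, 0.4]
opening: 0.376
```

```bash
python3 wl.py w11 stem;python3 cl.py s8 side stem
```

```text
stem 0.89 [262. 220. 367. 387.] [ 66 116 153] top z 218.0 mean [ 586.2 -335.1] topmean [ 590.1 -334.8] circ [ 592.1 -334.5   18.3]
18.8 [ 593.3 -335.6  180.8] [-0.1 -0.1  0.4] 0.3763612783922388 [-0.6   0.38  1.11  0.    1.64 -2.17]
side stem 0.9 [416. 301. 447. 362.] [103 134 157] top z 210.3 mean [ 581.6 -343.4] topmean [ 577.7 -340.3] circ [ 566.3 -350.7   24. ]
side stem 0.37 [286. 154. 306. 182.] [116 144 167] top z 58.0 mean [455.4 289.8] topmean [455.7 296.6] circ [452.9 301.2  25.8]
19.0 [ 589.9 -333.3  169.8] [-0.5  0.9 -1.5] 0.37280902906954416
```

View pics/s8.png

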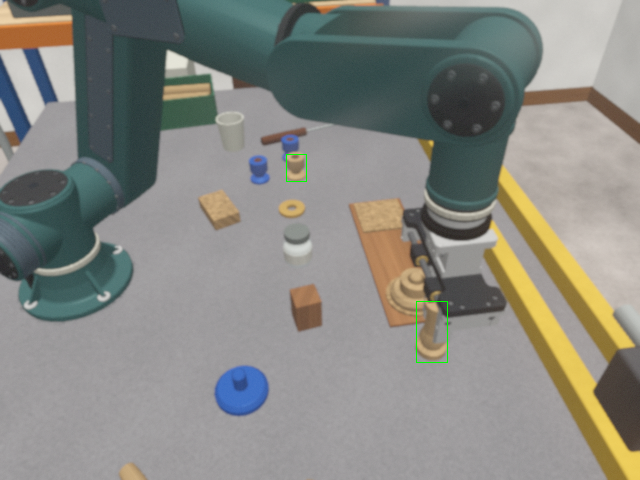

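View pics/w11.png

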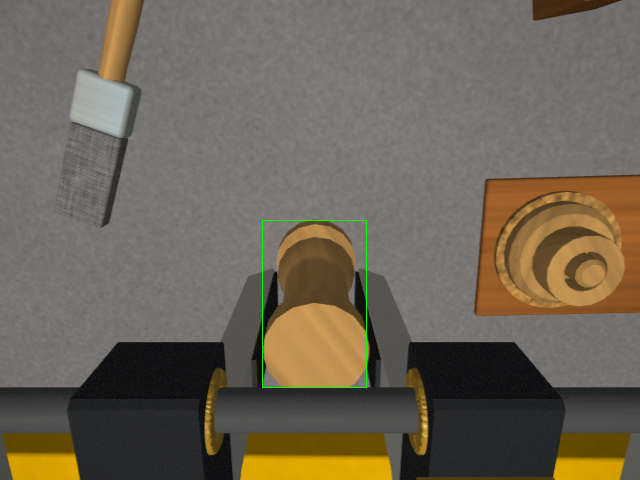

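Emit:
servo_tool(motion=[{"rx":0,"ry":0,"rz":0,"dx":0.05,"dy":0.01,"dz":0,"hand":1},{"rx":0,"ry":0,"rz":0,"dx":0.14,"dy":0.02,"dz":0,"hand":1},{"rx":0,"ry":0,"rz":0,"dx":0.24,"dy":0.03,"dz":0,"hand":1},{"rx":0,"ry":0,"rz":0,"dx":0.34,"dy":0.04,"dz":0,"hand":1},{"rx":0,"ry":0,"rz":0,"dx":0.44,"dy":0.05,"dz":0,"hand":1},{"rx":0,"ry":0,"rz":0,"dx":0.54,"dy":0.06,"dz":0,"hand":1},{"rx":0,"ry":0,"rz":0,"dx":0.64,"dy":0.08,"dz":0,"hand":1},{"rx":0,"ry":0,"rz":0,"dx":0.73,"dy":0.09,"dz":0,"hand":1},{"rx":0,"ry":0,"rz":0,"dx":0.776,"dy":0.09,"dz":0.03,"hand":1},{"rx":0,"ry":0,"rz":0,"dx":0.776,"dy":0.09,"dz":0.06,"hand":1}])

```text
time_s: 19.83
ee_pos: [625.4, -18.1, 143.3]
eef_rot: [0.705, 0.709, 0.001, -0.0]
ft_force: [-0.5, -0.3, -1.4]
opening: 0.374
```

Emit:
servo_tool(motion=[{"rx":0,"ry":0,"rz":0,"dx":0,"dy":0,"dz":0.03,"hand":1},{"rx":0,"ry":0,"rz":0,"dx":0,"dy":0,"dz":0.06,"hand":1},{"rx":0,"ry":0,"rz":0,"dx":0,"dy":0,"dz":0.08,"hand":1},{"rx":0,"ry":0,"rz":0,"dx":0,"dy":0,"dz":0.08,"hand":1},{"rx":0,"ry":0,"rz":0,"dx":0,"dy":0,"dz":0.08,"hand":1}])

```text
time_s: 20.25
ee_pos: [624.9, -19.3, 110.0]
eef_rot: [0.706, 0.708, -0.0, -0.001]
ft_force: [0.5, 0.5, -1.0]
opening: 0.372
```

```bash
python3 wl.py w12 stem square_pad round_pad board
```

```text
stem 0.82 [262. 217. 367. 390.] [ 66 117 155] top z 147.2 mean [617.9 -19.1] topmean [622.3 -19. ] circ [619.3 -18.8  22. ]
square_pad 0.62 [417. 155. 592. 312.] [ 66 125 171] top z 15.6 mean [620.6  99.2] topmean [620.5  99.2] circ [623.1  99.9  70.7]
round_pad 0.68 [ 45. 167. 204. 314.] [ 62 118 161] top z 15.5 mean [ 620.1 -118.2] topmean [ 620.4 -118.5] circ [ 630.3 -140.    50.5]
board 0.64 [ 19. 134. 606. 325.] [ 41  92 151] top z 10.6 mean [610.  -29.9] topmean [610.2 -30. ] circ [626.1 -20.2 188.3]
20.25 [624.9 -19.3 110. ] [ 0.5  0.5 -1. ] 0.3722448730757216 [-0.12  0.3   1.35  0.    1.49 -1.7 ]
```

View pics/w12.png

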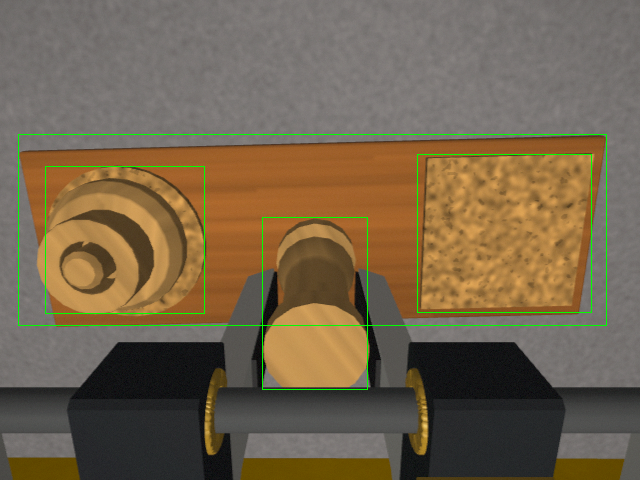

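Emit:
servo_tool(motion=[{"rx":0,"ry":0,"rz":0,"dx":-0.005,"dy":0.003,"dz":0.04,"hand":1},{"rx":0,"ry":0,"rz":0,"dx":-0.005,"dy":0.003,"dz":0.07,"hand":1},{"rx":0,"ry":0,"rz":0,"dx":-0.005,"dy":0.003,"dz":0.085,"hand":1},{"rx":0,"ry":0,"rz":0,"dx":-0.005,"dy":0.003,"dz":0.095,"hand":1},{"rx":0,"ry":0,"rz":0,"dx":-0.005,"dy":0.003,"dz":0.095,"hand":1},{"rx":0,"ry":0,"rz":0,"dx":-0.005,"dy":0.003,"dz":0.095,"hand":1}])

```text
time_s: 21.0
ee_pos: [627.3, -20.4, 74.4]
eef_rot: [0.705, 0.709, 0.001, 0.001]
ft_force: [0.5, 0.2, -0.9]
opening: 0.373
```

Emit:
servo_tool(motion=[{"rx":0,"ry":0,"rz":0,"dx":-0.003,"dy":0,"dz":0.01,"hand":1},{"rx":0,"ry":0,"rz":0,"dx":-0.003,"dy":0,"dz":0.013,"hand":1},{"rx":0,"ry":0,"rz":0,"dx":-0.003,"dy":0,"dz":0.016,"hand":1},{"rx":0,"ry":0,"rz":0,"dx":-0.003,"dy":0,"dz":0.018,"hand":1},{"rx":0,"ry":0,"rz":0,"dx":-0.003,"dy":0,"dz":0.018,"hand":1}])

```text
time_s: 21.42
ee_pos: [627.8, -21.7, 68.1]
eef_rot: [0.705, 0.709, 0.002, 0.001]
ft_force: [-0.8, 0.8, 2.1]
opening: 0.372
```

```bash
python3 wl.py w13 stem
```

```text
stem 0.75 [261. 218. 368. 387.] [ 67 118 157] top z 105.3 mean [620.7 -21.3] topmean [625.  -21.3] circ [627.2 -21.2  18.4]
21.4167 [627.8 -21.7  68.1] [-0.8  0.8  2.1] 0.3724483724252302 [-0.13  0.33  1.4   0.    1.41 -1.7 ]
```

Emit:
servo_tool(motion=[{"rx":0,"ry":0,"rz":0,"dx":0,"dy":0,"dz":0.003,"hand":1},{"rx":0,"ry":0,"rz":0,"dx":0,"dy":0,"dz":0.003,"hand":1}])

```text
time_s: 21.68
ee_pos: [628.3, -21.7, 68.1]
eef_rot: [0.705, 0.709, 0.002, 0.002]
ft_force: [-0.9, 0.4, 5.0]
opening: 0.376
```

Emit:
servo_tool(motion=[{"rx":0,"ry":0,"rz":0,"dx":0,"dy":0,"dz":-0.001,"hand":0},{"rx":0,"ry":0,"rz":0,"dx":0,"dy":0,"dz":-0.001,"hand":-0.3},{"rx":0,"ry":0,"rz":0,"dx":0,"dy":0,"dz":-0.001,"hand":-0.3},{"rx":0,"ry":0,"rz":0,"dx":0,"dy":0,"dz":-0.001,"hand":-0.3},{"rx":0,"ry":0,"rz":0,"dx":0,"dy":0,"dz":-0.03,"hand":-0.3},{"rx":0,"ry":0,"rz":0,"dx":0,"dy":0,"dz":-0.1,"hand":-0.3},{"rx":0,"ry":0,"rz":0,"dx":0,"dy":0,"dz":-0.2,"hand":-0.3},{"rx":0,"ry":0,"rz":0,"dx":0,"dy":0,"dz":-0.3,"hand":-0.3},{"rx":0,"ry":0,"rz":0,"dx":0,"dy":0,"dz":-0.3,"hand":-0.3}])

```text
time_s: 22.43
ee_pos: [631.8, -22.2, 199.9]
eef_rot: [0.705, 0.709, 0.008, 0.009]
ft_force: [1.5, -0.2, 2.1]
opening: 0.649
```

```bash
python3 cl.py s9 side stem foot collar
```

```text
side stem 0.79 [386. 212. 411. 258.] [ 89 121 146] top z 105.0 mean [623.3 -30.1] topmean [625.2 -23.5] circ [625.9 -20.6  19.6]
side foot 0.85 [216. 365. 268. 415.] [160  91  56] top z 50.4 mean [ 317.3 -301.4] topmean [ 316.2 -294.2] circ [ 315.6 -292.2   11.2]
side foot 0.66 [390. 273. 440. 312.] [ 98 132 158] top z 64.3 mean [ 621.7 -160.9] topmean [ 628.  -145.3] circ [ 628.1 -143.6   11.1]
side collar 0.64 [401. 269. 434. 301.] [ 97 131 157] top z 57.7 mean [ 626.9 -151.2] topmean [ 628.6 -146. ] circ [ 629.8 -143.8   29.4]
side collar 0.49 [383. 283. 440. 317.] [ 94 131 160] top z 16.3 mean [ 623.3 -165.3] topmean [ 623.3 -165.1] circ [ 628.7 -142.8   49.3]
22.6333 [627.2 -21.7 187.5] [-0.8  0.5 -0.6] 0.6512286151454634
```

View pics/s9.png

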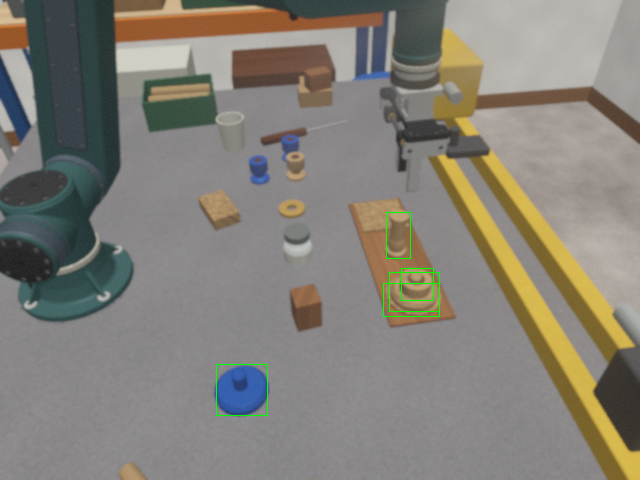

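Emit:
servo_tool(motion=[{"rx":0,"ry":0,"rz":0,"dx":0.8,"dy":-0.43,"dz":0,"hand":-0.4},{"rx":0,"ry":0,"rz":0,"dx":0.8,"dy":-0.43,"dz":0,"hand":-0.4},{"rx":0,"ry":0,"rz":0,"dx":0.8,"dy":-0.43,"dz":0,"hand":-0.4},{"rx":0,"ry":0,"rz":0,"dx":0.8,"dy":-0.43,"dz":0,"hand":-0.4},{"rx":0,"ry":0,"rz":0,"dx":0.8,"dy":-0.43,"dz":0.02,"hand":-0.4},{"rx":0,"ry":0,"rz":0,"dx":0.8,"dy":-0.43,"dz":0.05,"hand":-0.4},{"rx":0,"ry":0,"rz":0,"dx":0.8,"dy":-0.43,"dz":0.08,"hand":-0.4},{"rx":0,"ry":0,"rz":0,"dx":0.8,"dy":-0.43,"dz":0.12,"hand":-0.4},{"rx":0,"ry":0,"rz":0,"dx":0.8,"dy":-0.43,"dz":0.14,"hand":-0.4},{"rx":0,"ry":0,"rz":0,"dx":0.8,"dy":-0.43,"dz":0.14,"hand":-0.4}])

```text
time_s: 23.47
ee_pos: [446.8, 300.4, 123.7]
eef_rot: [0.703, 0.711, -0.004, -0.002]
ft_force: [-1.6, 0.0, -0.8]
opening: 0.695
```

```bash
python3 wl.py w14 cup; python3 - <<'E'
from h import *
s=arm.read_state(); p,d=vision.read_camera('wrist'); print(s['ee_pos'])
im=rect(p,'wrist',s,55,455,298); print(np.array(circs(im,22,455,298)).round(1).tolist(),np.array(circs(im,10,455,298)).round(1).tolist())
E
```

```text
cup 0.8 [279. 207. 351. 300.] [ 67 121 163] top z 57.5 mean [450.  300.8] topmean [454.  300.8] circ [454.8 300.7  22.1]
cup 0.8 [406. 199. 506. 298.] [129  64  27] top z 57.6 mean [445.7 383.4] topmean [448.8 386.9] circ [449.5 387.4  22.4]
cup 0.73 [276.  58. 357. 143.] [155  89  56] top z 57.9 mean [364.7 300.5] topmean [364.8 300.5] circ [365.2 300.3  22. ]
23.4667 [446.8 300.4 123.7] [-1.6  0.  -0.8] 0.6945710364570572 [ 0.49  0.11  1.55  0.    1.49 -1.1 ]
[451.33182843 297.49955731 127.49598465]
[[455.29998779296875, 300.5, 22.0], [455.8999938964844, 301.29998779296875, 22.399999618530273], [454.29998779296875, 300.8999938964844, 22.799999237060547], [441.8999938964844, 301.5, 20.799999237060547]] [[455.5, 300.8999938964844, 9.899999618530273], [454.29998779296875, 300.8999938964844, 11.100000381469727], [455.70001220703125, 299.5, 11.300000190734863], [456.5, 301.1000061035156, 9.399999618530273]]
```

View pics/w14.png

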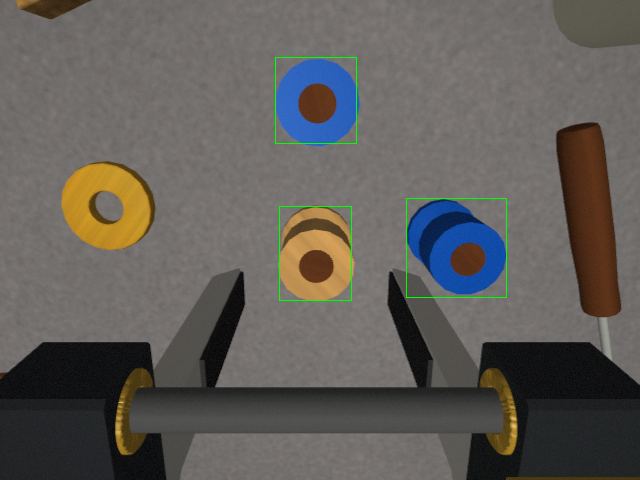

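The pale cup is at (316,265) between the fingers. The blue cup at (456,250) is clear of the right finger, so I'll descend.

Emit:
servo_tool(motion=[{"rx":0,"ry":0,"rz":0,"dx":0.004,"dy":0.009,"dz":0.05,"hand":-0.3},{"rx":0,"ry":0,"rz":0,"dx":0.004,"dy":0.009,"dz":0.1,"hand":-0.3},{"rx":0,"ry":0,"rz":0,"dx":0.004,"dy":0.009,"dz":0.16,"hand":-0.3},{"rx":0,"ry":0,"rz":0,"dx":0.004,"dy":0.009,"dz":0.2,"hand":-0.3},{"rx":0,"ry":0,"rz":0,"dx":0.004,"dy":0.009,"dz":0.213,"hand":-0.3},{"rx":0,"ry":0,"rz":0,"dx":0.004,"dy":0.009,"dz":0.213,"hand":-0.3},{"rx":0,"ry":0,"rz":0,"dx":0.004,"dy":0.009,"dz":0.213,"hand":-0.3}], newtons=15)

```text
time_s: 24.2
ee_pos: [457.9, 297.8, 44.9]
eef_rot: [0.706, 0.709, 0.001, 0.001]
ft_force: [-0.2, 0.1, 0.5]
opening: 0.651
```

```bash
python3 wl.py w15 cup
```

```text
cup 0.93 [266. 218. 378. 359.] [ 68 121 163] top z 57.5 mean [449.6 300.6] topmean [453.8 300.7] circ [455.  300.6  22.3]
cup 0.91 [262.   1. 390. 130.] [154  88  54] top z 57.8 mean [365.1 300.4] topmean [365.1 300.4] circ [365.2 300.5  22.1]
cup 0.83 [443. 209. 605. 342.] [127  62  24] top z 57.5 mean [444.6 382.3] topmean [447.8 386.5] circ [449.7 387.3  22.6]
24.2 [457.9 297.8  44.9] [-0.2  0.1  0.5] 0.6512131705447766 [ 0.47  0.18  1.63 -0.    1.33 -1.1 ]
```

View pics/w15.png

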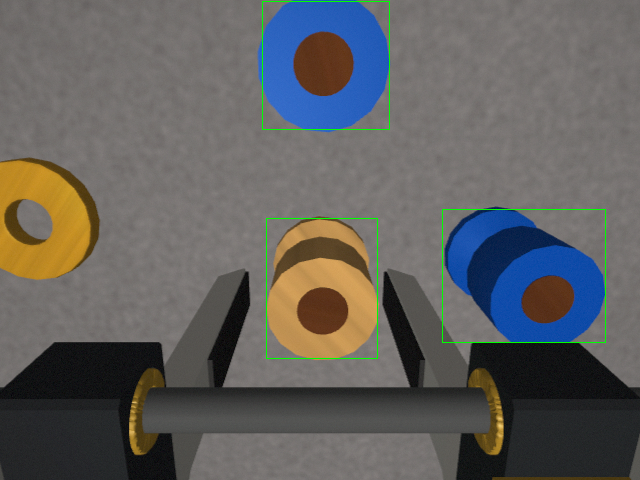

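Emit:
servo_tool(motion=[{"rx":0,"ry":0,"rz":0,"dx":0.005,"dy":-0.006,"dz":0.005,"hand":-0.3},{"rx":0,"ry":0,"rz":0,"dx":0.005,"dy":-0.006,"dz":0.005,"hand":-0.2},{"rx":0,"ry":0,"rz":0,"dx":0.005,"dy":-0.006,"dz":0.005,"hand":0.1},{"rx":0,"ry":0,"rz":0,"dx":0.005,"dy":-0.006,"dz":0.005,"hand":0.5},{"rx":0,"ry":0,"rz":0,"dx":0.005,"dy":-0.006,"dz":0.005,"hand":1},{"rx":0,"ry":0,"rz":0,"dx":0.005,"dy":-0.006,"dz":0.005,"hand":1},{"rx":0,"ry":0,"rz":0,"dx":0.005,"dy":-0.006,"dz":0.005,"hand":1}])

```text
time_s: 24.88
ee_pos: [455.9, 300.7, 44.2]
eef_rot: [0.705, 0.709, 0.002, 0.002]
ft_force: [-1.6, -0.4, 2.5]
opening: 0.463
```

Emit:
servo_tool(motion=[{"rx":0,"ry":0,"rz":0,"dx":0,"dy":0,"dz":-0.02,"hand":1},{"rx":0,"ry":0,"rz":0,"dx":0,"dy":0,"dz":-0.08,"hand":1},{"rx":0,"ry":0,"rz":0,"dx":0,"dy":0,"dz":-0.16,"hand":1},{"rx":0,"ry":0,"rz":0,"dx":0,"dy":0,"dz":-0.24,"hand":1},{"rx":0,"ry":0,"rz":0,"dx":0,"dy":0,"dz":-0.3,"hand":1},{"rx":0,"ry":0,"rz":0,"dx":0,"dy":0,"dz":-0.3,"hand":1}])

```text
time_s: 25.38
ee_pos: [458.2, 302.3, 171.3]
eef_rot: [0.705, 0.709, 0.008, 0.004]
ft_force: [0.5, 1.1, 0.7]
opening: 0.461
```

```bash
python3 cl.py s10 side cup; python3 wl.py w16 cup
```

```text
side cup 0.67 [282. 103. 304. 136.] [ 98 124 145] top z 184.0 mean [455.5 291.6] topmean [451.3 297.8] circ [456.5 301.   22.3]
side cup 0.64 [251. 157. 269. 185.] [134  87  72] top z 57.4 mean [365.7 290. ] topmean [365.3 296.8] circ [365.5 298.9  24.3]
25.4833 [455.8 300.9 165.2] [-0.2 -1.  -1.4] 0.4628684436186995
cup 0.9 [260. 222. 369. 364.] [ 67 120 162] top z 178.4 mean [449.2 301.3] topmean [453.6 301.4] circ [454.9 301.5  22.4]
cup 0.83 [280.  47. 348. 121.] [158  92  58] top z 57.9 mean [364.4 300.4] topmean [364.6 300.4] circ [365.1 300.4  21.9]
cup 0.79 [395. 174. 479. 254.] [135  68  30] top z 57.7 mean [445.9 383.4] topmean [448.9 386.9] circ [449.7 387.1  22.4]
25.4833 [455.8 300.9 165.2] [-0.2 -1.  -1.4] 0.4628684436186995 [ 0.48  0.09  1.48 -0.    1.56 -1.09]
```

View pics/w16.png

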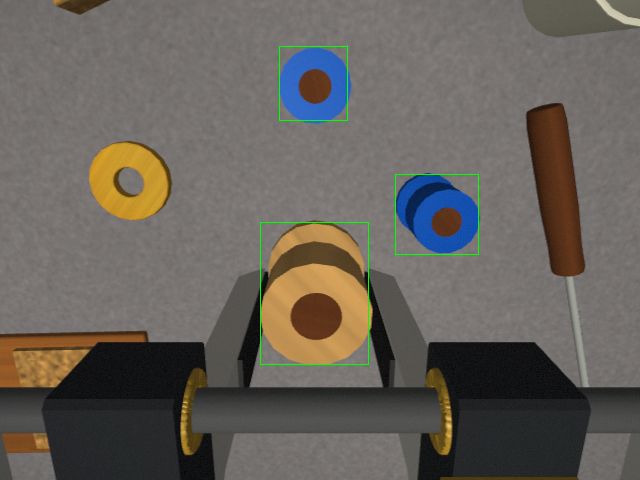

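View pics/s10.png

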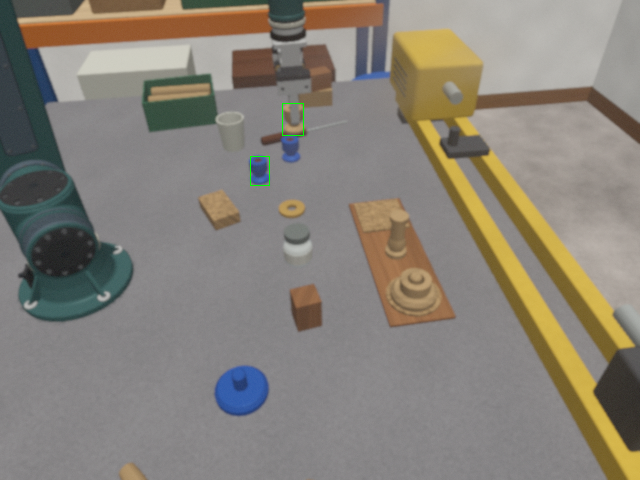

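Emit:
servo_tool(motion=[{"rx":0,"ry":0,"rz":0,"dx":-0.06,"dy":0.05,"dz":0,"hand":1},{"rx":0,"ry":0,"rz":0,"dx":-0.14,"dy":0.11,"dz":0,"hand":1},{"rx":0,"ry":0,"rz":0,"dx":-0.22,"dy":0.18,"dz":0,"hand":1},{"rx":0,"ry":0,"rz":0,"dx":-0.3,"dy":0.25,"dz":0,"hand":1},{"rx":0,"ry":0,"rz":0,"dx":-0.38,"dy":0.32,"dz":0,"hand":1},{"rx":0,"ry":0,"rz":0,"dx":-0.45,"dy":0.38,"dz":0.03,"hand":1},{"rx":0,"ry":0,"rz":0,"dx":-0.5,"dy":0.415,"dz":0.07,"hand":1},{"rx":0,"ry":0,"rz":0,"dx":-0.508,"dy":0.415,"dz":0.12,"hand":1},{"rx":0,"ry":0,"rz":0,"dx":-0.508,"dy":0.415,"dz":0.14,"hand":1},{"rx":0,"ry":0,"rz":0,"dx":-0.508,"dy":0.415,"dz":0.14,"hand":1}])

```text
time_s: 26.42
ee_pos: [618.3, 97.3, 101.1]
eef_rot: [0.706, 0.709, -0.004, -0.002]
ft_force: [-1.4, 0.0, -0.9]
opening: 0.462
```

```bash
python3 wl.py w17 cup square_pad
```

```text
cup 0.68 [261. 222. 371. 367.] [ 67 120 163] top z 114.4 mean [612.1  97.7] topmean [616.3  97.7] circ [617.6  97.6  22.4]
square_pad 0.73 [231. 168. 405. 286.] [ 65 125 170] top z 15.6 mean [598.4 100.3] topmean [598.5 100.2] circ [610.1  99.3  62.1]
26.4167 [618.3  97.3 101.1] [-1.4  0.  -0.9] 0.46190143336389294 [ 0.07  0.31  1.35 -0.    1.49 -1.51]
```

View pics/w17.png

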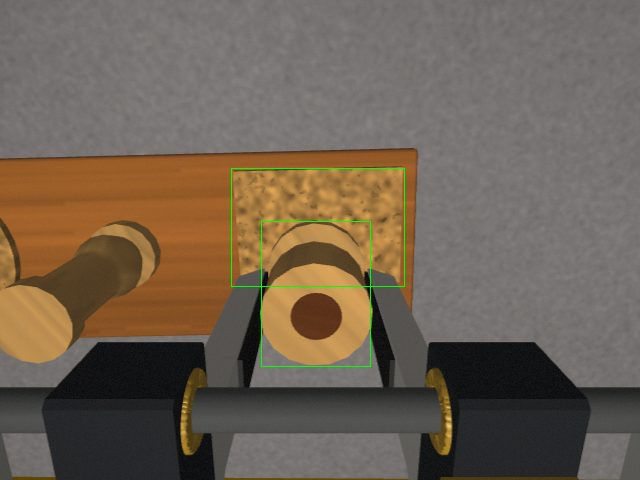

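```bash
python3 wl.py w18 cup square_pad
```

```text
cup 0.8 [263. 222. 368. 365.] [ 67 120 163] top z 120.3 mean [614.6  99.2] topmean [619.   99.2] circ [620.5  99.4  22.5]
cup 0.71 [233. 164. 399. 279.] [ 66 125 171] top z 15.6 mean [600.7  99.7] topmean [600.7  99.7] circ [610.7  99.6  61.9]
square_pad 0.97 [230. 160. 396. 278.] [ 66 125 171] top z 15.5 mean [600.5  99.7] topmean [600.6  99.8] circ [610.1  99.2  61.7]
square_pad 0.47 [261. 222. 368. 364.] [ 67 120 163] top z 120.3 mean [614.7  99.2] topmean [619.   99.2] circ [620.3  99.2  22.3]
26.5667 [621.2  98.8 107.1] [ 0.1  0.3 -0.8] 0.4588983550565702 [ 0.07  0.31  1.35 -0.    1.49 -1.51]
```

Emit:
servo_tool(motion=[{"rx":0,"ry":0,"rz":0,"dx":-0.003,"dy":0.004,"dz":0.04,"hand":1},{"rx":0,"ry":0,"rz":0,"dx":-0.003,"dy":0.004,"dz":0.07,"hand":1},{"rx":0,"ry":0,"rz":0,"dx":-0.003,"dy":0.004,"dz":0.095,"hand":1},{"rx":0,"ry":0,"rz":0,"dx":-0.003,"dy":0.004,"dz":0.105,"hand":1},{"rx":0,"ry":0,"rz":0,"dx":-0.003,"dy":0.004,"dz":0.108,"hand":1},{"rx":0,"ry":0,"rz":0,"dx":-0.003,"dy":0.004,"dz":0.108,"hand":1},{"rx":0,"ry":0,"rz":0,"dx":-0.003,"dy":0.004,"dz":0.108,"hand":1}])

```text
time_s: 27.3
ee_pos: [624.1, 97.5, 65.8]
eef_rot: [0.705, 0.709, 0.001, 0.002]
ft_force: [-0.6, -0.6, -0.9]
opening: 0.46
```

```bash
python3 wl.py w19 cup square_pad
```

```text
cup 0.91 [260. 222. 367. 363.] [ 67 120 162] top z 79.0 mean [617.6  98. ] topmean [621.9  98. ] circ [623.1  97.8  22.5]
square_pad 0.77 [216. 165. 415. 346.] [ 65 124 169] top z 15.5 mean [598.2 100.6] topmean [598.2 100.5] circ [617.   99.8  66.1]
27.3 [624.1  97.5  65.8] [-0.6 -0.6 -0.9] 0.45995501403911837 [ 0.07  0.34  1.39 -0.    1.41 -1.51]
```

View pics/w19.png

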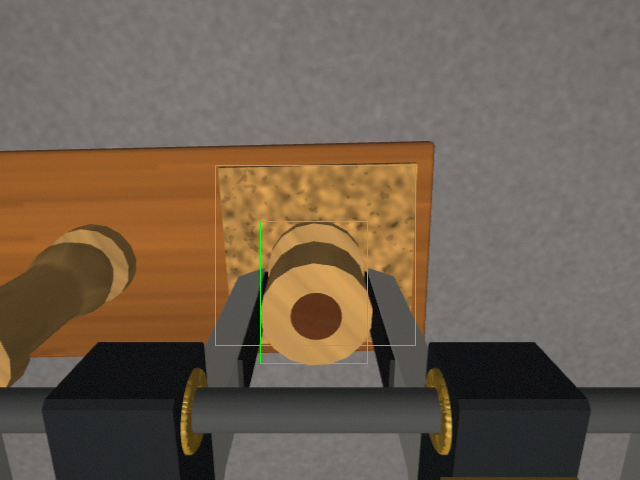

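Emit:
servo_tool(motion=[{"rx":0,"ry":0,"rz":0,"dx":0.001,"dy":-0.002,"dz":0.008,"hand":1},{"rx":0,"ry":0,"rz":0,"dx":0.001,"dy":-0.002,"dz":0.015,"hand":1},{"rx":0,"ry":0,"rz":0,"dx":0.001,"dy":-0.002,"dz":0.02,"hand":1},{"rx":0,"ry":0,"rz":0,"dx":0.001,"dy":-0.002,"dz":0.024,"hand":1},{"rx":0,"ry":0,"rz":0,"dx":0.001,"dy":-0.002,"dz":0.024,"hand":1},{"rx":0,"ry":0,"rz":0,"dx":0.001,"dy":-0.002,"dz":0.024,"hand":1}])

```text
time_s: 27.95
ee_pos: [623.5, 97.9, 57.2]
eef_rot: [0.705, 0.709, 0.002, 0.003]
ft_force: [-1.9, -0.5, 2.9]
opening: 0.464
```

```bash
python3 wl.py w20 cup
```

```text
cup 0.87 [257. 224. 369. 366.] [ 67 120 162] top z 70.5 mean [616.9  98.3] topmean [621.3  98.3] circ [622.8  98.1  22.7]
27.95 [623.5  97.9  57.2] [-1.9 -0.5  2.9] 0.46436170451919173 [ 0.07  0.35  1.4  -0.    1.39 -1.51]
```

Touching down: the force is up and the top reads 70.5, against the usual bias over 68. Releasing.

Emit:
servo_tool(motion=[{"rx":0,"ry":0,"rz":0,"dx":0,"dy":0,"dz":0.001,"hand":-0.1},{"rx":0,"ry":0,"rz":0,"dx":0,"dy":0,"dz":0,"hand":-0.4},{"rx":0,"ry":0,"rz":0,"dx":0,"dy":0,"dz":0,"hand":-0.5},{"rx":0,"ry":0,"rz":0,"dx":0,"dy":0,"dz":0,"hand":-0.5},{"rx":0,"ry":0,"rz":0,"dx":0,"dy":0,"dz":-0.03,"hand":-0.5},{"rx":0,"ry":0,"rz":0,"dx":0,"dy":0,"dz":-0.1,"hand":-0.5},{"rx":0,"ry":0,"rz":0,"dx":0,"dy":0,"dz":-0.2,"hand":-0.7},{"rx":0,"ry":0,"rz":0,"dx":0,"dy":0,"dz":-0.25,"hand":-1},{"rx":0,"ry":0,"rz":0,"dx":0,"dy":0,"dz":-0.25,"hand":-1}])

```text
time_s: 28.8
ee_pos: [626.4, 98.3, 165.6]
eef_rot: [0.705, 0.709, 0.007, 0.007]
ft_force: [0.5, 0.1, 1.9]
opening: 0.926
```

```bash
python3 wl.py w21 cup square_pad stem; python3 cl.py s11 side cup stem foot; python3 - <<'E'
from h import *
s=arm.read_state(); p,d=vision.read_camera('wrist'); print(s['ee_pos'])
im=rect(p,'wrist',s,68,622,98); print(np.array(circs(im,22,622,98)).round(1).tolist(),np.array(circs(im,10,622,98)).round(1).tolist())
E
```

```text
cup 0.67 [280. 179. 348. 259.] [ 66 118 161] top z 70.6 mean [617.9  98.4] topmean [621.5  98.4] circ [622.3  98.3  22.1]
square_pad 0.82 [248. 144. 384. 272.] [ 61 117 160] top z 15.6 mean [616.3 100.2] topmean [616.4 100.2] circ [623.1  99.8  70.2]
stem 0.72 [ 69. 182. 184. 282.] [ 57 102 135] top z 105.1 mean [622.1 -15.7] topmean [625.4 -20.4] circ [626.3 -21.3  18.5]
28.8 [626.4  98.3 165.6] [0.5 0.1 1.9] 0.9256384341474535 [ 0.07  0.28  1.27 -0.    1.58 -1.51]
side cup 0.83 [371. 188. 393. 220.] [ 94 126 151] top z 70.8 mean [619.4  88.9] topmean [621.7  95.4] circ [622.3  98.6  24.4]
side cup 0.82 [250. 156. 269. 184.] [135  87  71] top z 57.8 mean [366.2 290.2] topmean [366.2 297.1] circ [364.6 298.4  23.6]
side cup 0.65 [284. 133. 303. 164.] [133  88  75] top z 57.8 mean [449.4 376.9] topmean [449.8 384. ] circ [448.6 385.5  25.5]
side stem 0.87 [386. 212. 411. 260.] [ 87 119 144] top z 105.2 mean [624.4 -28.2] topmean [625.4 -23.4] circ [625.1 -21.9  19.4]
side foot 0.97 [390. 271. 437. 312.] [ 96 131 156] top z 63.9 mean [ 621.7 -161.6] topmean [ 627.7 -144.8] circ [ 629.2 -140.4   13.3]
side foot 0.61 [215. 366. 270. 415.] [159  89  54] top z 50.3 mean [ 317.3 -301.6] topmean [ 316.  -294.1] circ [ 315.4 -292.7   11.2]
29.2 [622.   97.9 155.1] [-0.7 -0.1  0.6] 1.0019208325685036
[621.96119337  97.94186444 155.13910316]
[[622.0999755859375, 98.69999694824219, 21.100000381469727], [611.2999877929688, 98.5, 21.600000381469727], [622.2999877929688, 97.69999694824219, 22.0], [623.2999877929688, 99.5, 22.799999237060547]] [[622.9000244140625, 98.69999694824219, 10.199999809265137], [623.0999755859375, 97.69999694824219, 10.600000381469727], [621.9000244140625, 98.5, 9.199999809265137], [622.0999755859375, 99.5, 11.300000190734863]]
```

View pics/w21.png

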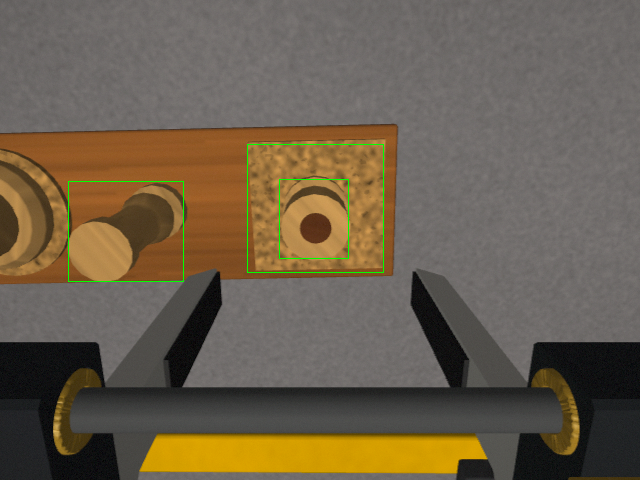

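Emit:
servo_tool(motion=[{"rx":0,"ry":0,"rz":0,"dx":0.15,"dy":-0.475,"dz":0.02,"hand":-1},{"rx":0,"ry":0,"rz":0,"dx":0.15,"dy":-0.475,"dz":0.04,"hand":-1},{"rx":0,"ry":0,"rz":0,"dx":0.15,"dy":-0.475,"dz":0.07,"hand":-1},{"rx":0,"ry":0,"rz":0,"dx":0.15,"dy":-0.475,"dz":0.1,"hand":-1},{"rx":0,"ry":0,"rz":0,"dx":0.15,"dy":-0.475,"dz":0.13,"hand":-1},{"rx":0,"ry":0,"rz":0,"dx":0.15,"dy":-0.475,"dz":0.15,"hand":-1},{"rx":0,"ry":0,"rz":0,"dx":0.15,"dy":-0.475,"dz":0.15,"hand":-1},{"rx":0,"ry":0,"rz":0,"dx":0.15,"dy":-0.475,"dz":0.15,"hand":-1},{"rx":0,"ry":0,"rz":0,"dx":0.15,"dy":-0.475,"dz":0.15,"hand":-1}])

```text
time_s: 30.0
ee_pos: [434.3, 156.6, 96.4]
eef_rot: [0.705, 0.709, 0.002, 0.003]
ft_force: [0.7, 0.7, -0.2]
opening: 0.996
```

```bash
python3 - <<'E'
from h import *
s=arm.read_state(); p,d=vision.read_camera('wrist'); print(s['ee_pos'],s['eef_rot'].round(4))
im=rect(p,'wrist',s,10,432,158); print(np.array(circs(im,30,432,158)).round(1).tolist(),np.array(circs(im,11,432,158)).round(1).tolist())
E
python3 wl.py w22 drip_ring
```

```text
[434.32337009 156.62449696  96.42265645] [0.705  0.7092 0.002  0.0027]
[[432.5, 160.6999969482422, 29.299999237060547], [431.29998779296875, 160.89999389648438, 29.799999237060547], [430.1000061035156, 160.89999389648438, 28.799999237060547], [432.29998779296875, 161.89999389648438, 30.200000762939453]] [[432.29998779296875, 160.89999389648438, 11.399999618530273], [430.29998779296875, 160.6999969482422, 10.600000381469727], [429.29998779296875, 160.89999389648438, 11.300000190734863], [431.29998779296875, 159.89999389648438, 10.300000190734863]]
drip_ring 0.61 [275. 188. 372. 283.] [ 36 134 178] top z 12.4 mean [430.5 160.6] topmean [430.7 160.6] circ [432.  160.6  29.8]
30.05 [434.6 156.6  96.7] [ 1.  -0.2 -0.1] 1.002552793729927 [ 0.22 -0.05  1.77 -0.    1.42 -1.35]
```

View pics/w22.png

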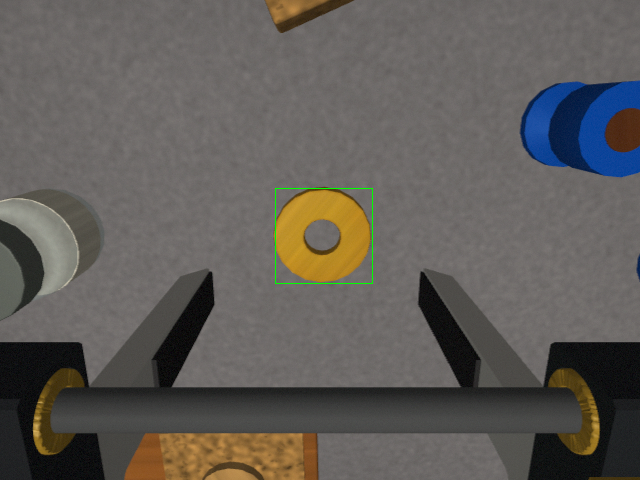

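Emit:
servo_tool(motion=[{"rx":0,"ry":0,"rz":0,"dx":0.008,"dy":-0.007,"dz":0.06,"hand":-1},{"rx":0,"ry":0,"rz":0,"dx":0.008,"dy":-0.007,"dz":0.12,"hand":-1},{"rx":0,"ry":0,"rz":0,"dx":0.008,"dy":-0.007,"dz":0.16,"hand":-1},{"rx":0,"ry":0,"rz":0,"dx":0.008,"dy":-0.007,"dz":0.18,"hand":-1},{"rx":0,"ry":0,"rz":0,"dx":0.008,"dy":-0.007,"dz":0.182,"hand":-1},{"rx":0,"ry":0,"rz":0,"dx":0.008,"dy":-0.007,"dz":0.182,"hand":-0.8},{"rx":0,"ry":0,"rz":0,"dx":0.008,"dy":-0.007,"dz":0.182,"hand":-0.8}])

```text
time_s: 30.73
ee_pos: [433.3, 159.8, 24.9]
eef_rot: [0.705, 0.709, 0.003, 0.003]
ft_force: [0.4, 0.3, -0.4]
opening: 0.909
```

```bash
python3 - <<'E'
from h import *
s=arm.read_state(); p,d=vision.read_camera('wrist'); print(s['ee_pos'],s['eef_rot'].round(4),s['ft_force'])
im=rect(p,'wrist',s,10,432,158); print(np.array(circs(im,30,432,158)).round(1).tolist(),np.array(circs(im,11,432,158)).round(1).tolist())
cv2.imwrite('pics/w23.png',p)
E
```

```text
[433.27962301 159.84993927  24.93872115] [0.7053 0.7089 0.0029 0.0032] [ 0.43479289  0.2846169  -0.43642696]
[[432.70001220703125, 160.89999389648438, 29.299999237060547], [431.5, 159.3000030517578, 31.100000381469727], [431.5, 160.89999389648438, 30.399999618530273], [431.5, 162.3000030517578, 31.100000381469727]] [[432.70001220703125, 160.89999389648438, 11.300000190734863], [428.70001220703125, 160.6999969482422, 10.899999618530273], [431.8999938964844, 161.5, 10.5], [429.8999938964844, 161.10000610351562, 9.899999618530273]]
```

View pics/w23.png

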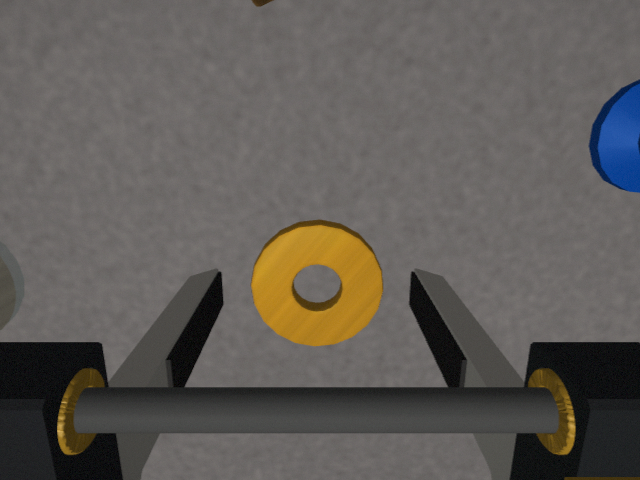

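Emit:
servo_tool(motion=[{"rx":0,"ry":0,"rz":0,"dx":0.001,"dy":-0.002,"dz":0.008,"hand":-0.7},{"rx":0,"ry":0,"rz":0,"dx":0.001,"dy":-0.002,"dz":0.008,"hand":-0.6},{"rx":0,"ry":0,"rz":0,"dx":0.001,"dy":-0.002,"dz":0.008,"hand":-0.3},{"rx":0,"ry":0,"rz":0,"dx":0.001,"dy":-0.002,"dz":0.008,"hand":0},{"rx":0,"ry":0,"rz":0,"dx":0.001,"dy":-0.002,"dz":0.008,"hand":0.5},{"rx":0,"ry":0,"rz":0,"dx":0.001,"dy":-0.002,"dz":0.008,"hand":1},{"rx":0,"ry":0,"rz":0,"dx":0.001,"dy":-0.002,"dz":0.008,"hand":1}], newtons=25)

```text
time_s: 31.37
ee_pos: [432.6, 160.3, 22.1]
eef_rot: [0.705, 0.709, 0.003, 0.003]
ft_force: [-0.6, 0.1, 1.7]
opening: 0.619
```

Emit:
servo_tool(motion=[{"rx":0,"ry":0,"rz":0,"dx":0,"dy":0,"dz":-0.02,"hand":1},{"rx":0,"ry":0,"rz":0,"dx":0,"dy":0,"dz":-0.06,"hand":1},{"rx":0,"ry":0,"rz":0,"dx":0,"dy":0,"dz":-0.12,"hand":1},{"rx":0,"ry":0,"rz":0,"dx":0,"dy":0,"dz":-0.2,"hand":1},{"rx":0,"ry":0,"rz":0,"dx":0,"dy":0,"dz":-0.28,"hand":1},{"rx":0,"ry":0,"rz":0,"dx":0,"dy":0,"dz":-0.32,"hand":1},{"rx":0,"ry":0,"rz":0,"dx":0,"dy":0,"dz":-0.32,"hand":1}])

```text
time_s: 31.95
ee_pos: [434.1, 161.0, 155.4]
eef_rot: [0.705, 0.709, 0.007, 0.006]
ft_force: [0.5, 0.4, -1.8]
opening: 0.616
```

```bash
python3 cl.py s12 side drip_ring; python3 wl.py w24 drip_ring
```

```text
side drip_ring 0.62 [274. 149. 303. 167.] [ 97 137 161] top z 146.1 mean [432.8 156.9] topmean [432.7 157.6] circ [435.5 160.   32.2]
32.05 [431.4 160.3 150.1] [-0.8 -0.6 -1.4] 0.6171388724118622
drip_ring 0.68 [249. 222. 381. 351.] [ 35 132 181] top z 140.3 mean [429.2 160.7] topmean [429.1 160.7] circ [430.8 160.6  30. ]
32.05 [431.4 160.3 150.1] [-0.8 -0.6 -1.4] 0.6171388724118622 [ 0.23 -0.09  1.7  -0.    1.53 -1.34]
```

View pics/w24.png

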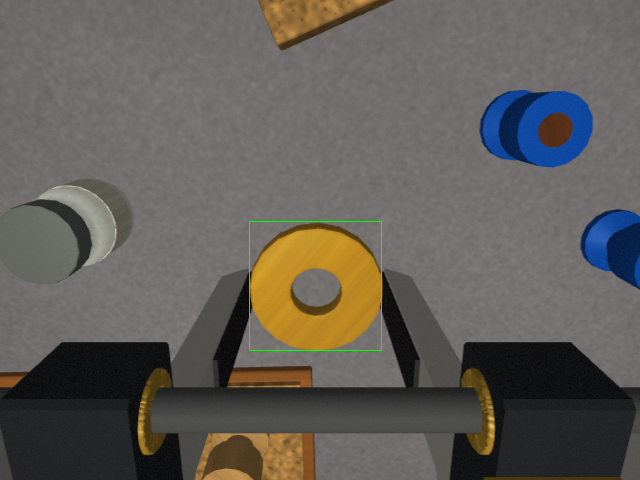

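View pics/s12.png

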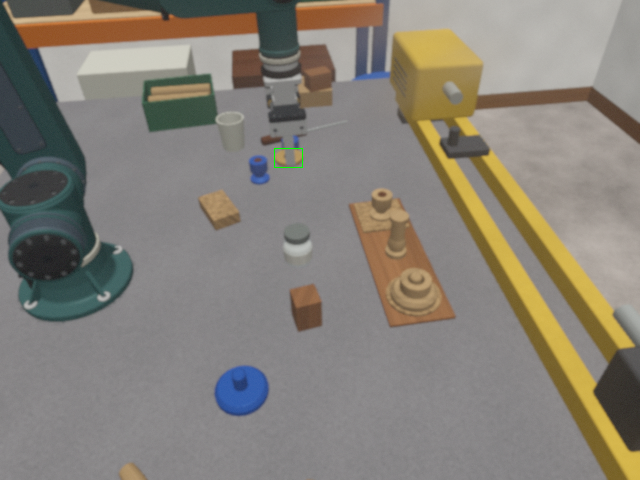

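Emit:
servo_tool(motion=[{"rx":0,"ry":0,"rz":0,"dx":-0.02,"dy":0.06,"dz":0,"hand":1},{"rx":0,"ry":0,"rz":0,"dx":-0.05,"dy":0.15,"dz":0,"hand":1},{"rx":0,"ry":0,"rz":0,"dx":-0.08,"dy":0.24,"dz":0,"hand":1},{"rx":0,"ry":0,"rz":0,"dx":-0.11,"dy":0.33,"dz":0,"hand":1},{"rx":0,"ry":0,"rz":0,"dx":-0.14,"dy":0.41,"dz":0.02,"hand":1},{"rx":0,"ry":0,"rz":0,"dx":-0.155,"dy":0.46,"dz":0.05,"hand":1},{"rx":0,"ry":0,"rz":0,"dx":-0.155,"dy":0.48,"dz":0.08,"hand":1},{"rx":0,"ry":0,"rz":0,"dx":-0.155,"dy":0.48,"dz":0.09,"hand":1},{"rx":0,"ry":0,"rz":0,"dx":-0.155,"dy":0.48,"dz":0.09,"hand":1},{"rx":0,"ry":0,"rz":0,"dx":-0.155,"dy":0.48,"dz":0.09,"hand":1}])

```text
time_s: 32.98
ee_pos: [620.8, 99.7, 111.8]
eef_rot: [0.705, 0.709, 0.0, 0.001]
ft_force: [0.3, 0.3, -1.1]
opening: 0.62
```

```bash
cat > fr.py <<'E'
from h import *
vision.read_camera('wrist'); s=arm.read_state(); p,d=vision.read_camera('wrist'); print(s['ee_pos'].round(1),s['eef_rot'].round(4),np.round(s['ft_force'],1),s['time_s'])
z=s['ee_pos'][2]-12
im=rect(p,'wrist',s,z,622,98); print('ring',np.array(circs(im,30,622,98)).round(1).tolist(),'hole',np.array(circs(im,11,622,98)).round(1).tolist())
im=rect(p,'wrist',s,14,622,98); print('cup base',np.array(circs(im,24,622,98)).round(1).tolist())
cv2.imwrite('pics/fr_%d.png'%(s['time_s']*100),p)
E
python3 fr.py; python3 wl.py w25 drip_ring; ls -t pics|head -2
```

```text
[621.4  99.8 113.1] [0.7049 0.7093 0.0012 0.0019] [ 0.   0.5 -1.2] 33.0333
ring [[621.0999755859375, 100.5, 29.299999237060547], [620.0999755859375, 100.69999694824219, 30.200000762939453], [619.2999877929688, 99.5, 30.0], [622.0999755859375, 100.69999694824219, 30.200000762939453]] hole [[621.0999755859375, 100.30000305175781, 11.5], [616.9000244140625, 100.30000305175781, 11.100000381469727], [618.0999755859375, 100.69999694824219, 10.0], [622.0999755859375, 100.30000305175781, 10.699999809265137]]
cup base [[624.2999877929688, 98.30000305175781, 24.200000762939453], [622.9000244140625, 98.0999984741211, 24.200000762939453], [623.5, 99.0999984741211, 24.200000762939453], [632.7000122070312, 99.0999984741211, 25.299999237060547]]
drip_ring 0.58 [  0. 136. 411. 321.] [ 38  86 143] top z 10.5 mean [608.5   1. ] topmean [608.5   0.9] circ [625.7  18.7 152.3]
drip_ring 0.55 [251. 223. 381. 355.] [ 35 132 181] top z 104.1 mean [619.5 100.2] topmean [619.6 100.2] circ [621.3 100.1  30.1]
33.0833 [621.8  99.8 113.9] [-0.4  0.4 -1.6] 0.6173187049079291 [ 0.07  0.3   1.34 -0.    1.49 -1.51]
w25.png
fr_3303.png
```

View pics/w25.png

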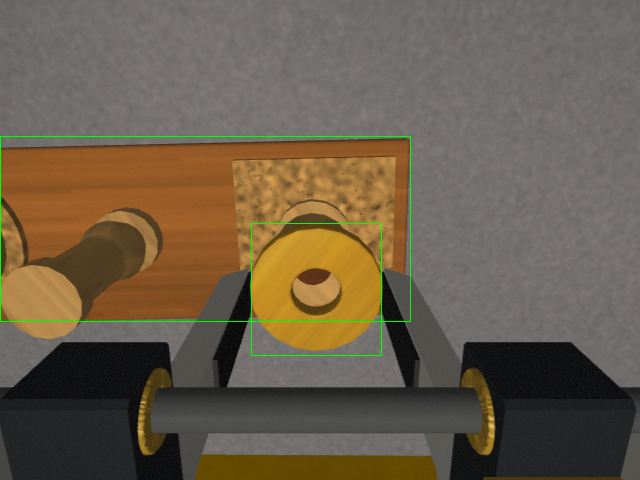

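Emit:
servo_tool(motion=[{"rx":0,"ry":0,"rz":0,"dx":-0.005,"dy":0.003,"dz":0.015,"hand":1},{"rx":0,"ry":0,"rz":0,"dx":-0.005,"dy":0.003,"dz":0.03,"hand":1},{"rx":0,"ry":0,"rz":0,"dx":-0.005,"dy":0.003,"dz":0.042,"hand":1},{"rx":0,"ry":0,"rz":0,"dx":-0.005,"dy":0.003,"dz":0.045,"hand":1},{"rx":0,"ry":0,"rz":0,"dx":-0.005,"dy":0.003,"dz":0.045,"hand":1},{"rx":0,"ry":0,"rz":0,"dx":-0.005,"dy":0.003,"dz":0.045,"hand":1}])

```text
time_s: 33.68
ee_pos: [623.5, 97.6, 96.2]
eef_rot: [0.705, 0.709, 0.002, 0.003]
ft_force: [0.1, 0.3, -2.0]
opening: 0.613
```

```bash
python3 fr.py; ls -t pics|head -1; cp $(ls -t pics/fr* | head -1) pics/w26.png
```

```text
[623.8  97.6  96.5] [0.7049 0.7093 0.0023 0.003 ] [ 0.4  0.9 -1.4] 33.7333
ring [[623.7000122070312, 98.0999984741211, 29.299999237060547], [622.5, 96.30000305175781, 31.299999237060547], [622.5, 98.5, 30.399999618530273], [622.5, 99.5, 31.100000381469727]] hole [[623.7000122070312, 98.30000305175781, 11.300000190734863], [622.7000122070312, 98.0999984741211, 10.5], [619.7000122070312, 98.30000305175781, 10.899999618530273], [623.2999877929688, 97.30000305175781, 12.300000190734863]]
cup base [[623.7000122070312, 98.5, 23.5], [624.7000122070312, 98.9000015258789, 24.600000381469727], [622.7000122070312, 99.0999984741211, 23.5], [622.9000244140625, 97.9000015258789, 22.600000381469727]]
fr_3373.png
```

View pics/w26.png

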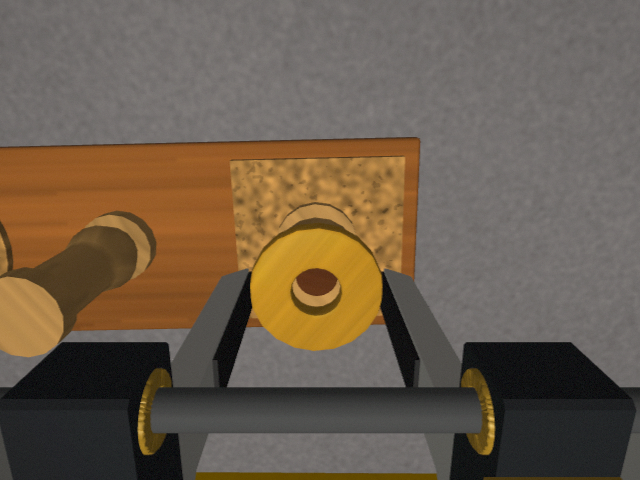

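Ring and cup agree within about 1 mm (ring (623.5,98.2), cup (623.2,98.5)). I'll lower the last 6 mm or so until contact.

Emit:
servo_tool(motion=[{"rx":0,"ry":0,"rz":0,"dx":0,"dy":-0.002,"dz":0.006,"hand":1},{"rx":0,"ry":0,"rz":0,"dx":0,"dy":-0.002,"dz":0.01,"hand":1},{"rx":0,"ry":0,"rz":0,"dx":0,"dy":-0.002,"dz":0.013,"hand":1},{"rx":0,"ry":0,"rz":0,"dx":0,"dy":-0.002,"dz":0.015,"hand":1},{"rx":0,"ry":0,"rz":0,"dx":0,"dy":-0.002,"dz":0.016,"hand":1},{"rx":0,"ry":0,"rz":0,"dx":0,"dy":-0.002,"dz":0.016,"hand":1}])

```text
time_s: 34.28
ee_pos: [623.1, 97.6, 90.3]
eef_rot: [0.705, 0.709, 0.002, 0.003]
ft_force: [1.0, -0.4, -1.0]
opening: 0.616
```

```bash
python3 fr.py
```

```text
[623.2  97.6  90.3] [0.7049 0.7093 0.0024 0.0031] [ 0.2 -0.1 -1.4] 34.3333
ring [[623.5, 98.5, 29.700000762939453], [621.9000244140625, 99.69999694824219, 31.100000381469727], [621.9000244140625, 96.30000305175781, 31.299999237060547], [619.9000244140625, 98.0999984741211, 28.600000381469727]] hole [[623.5, 98.0999984741211, 11.100000381469727], [622.5, 97.9000015258789, 11.800000190734863], [618.5, 98.30000305175781, 9.600000381469727], [620.2999877929688, 97.30000305175781, 9.5]]
cup base [[623.9000244140625, 98.5, 23.700000762939453], [622.2999877929688, 98.5, 23.5], [621.9000244140625, 99.5, 22.600000381469727], [623.9000244140625, 99.5, 24.399999618530273]]
```

Emit:
servo_tool(motion=[{"rx":0,"ry":0,"rz":0,"dx":0,"dy":0,"dz":0.002,"hand":1},{"rx":0,"ry":0,"rz":0,"dx":0,"dy":0,"dz":0.004,"hand":1},{"rx":0,"ry":0,"rz":0,"dx":0,"dy":0,"dz":0.004,"hand":1},{"rx":0,"ry":0,"rz":0,"dx":0,"dy":0,"dz":0.004,"hand":1}])

```text
time_s: 34.72
ee_pos: [623.5, 97.6, 90.1]
eef_rot: [0.705, 0.709, 0.003, 0.004]
ft_force: [-2.3, -0.2, 5.4]
opening: 0.617
```

Emit:
servo_tool(motion=[{"rx":0,"ry":0,"rz":0,"dx":0,"dy":0,"dz":0,"hand":-0.35},{"rx":0,"ry":0,"rz":0,"dx":0,"dy":0,"dz":0,"hand":-0.5},{"rx":0,"ry":0,"rz":0,"dx":0,"dy":0,"dz":0,"hand":-0.8},{"rx":0,"ry":0,"rz":0,"dx":0,"dy":0,"dz":0,"hand":-0.8},{"rx":0,"ry":0,"rz":0,"dx":0,"dy":0,"dz":0,"hand":-0.8},{"rx":0,"ry":0,"rz":0,"dx":0,"dy":0,"dz":-0.05,"hand":-0.8},{"rx":0,"ry":0,"rz":0,"dx":0,"dy":0,"dz":-0.15,"hand":-0.8},{"rx":0,"ry":0,"rz":0,"dx":0,"dy":0,"dz":-0.25,"hand":-0.8},{"rx":0,"ry":0,"rz":0,"dx":0,"dy":0,"dz":-0.25,"hand":-0.8}])

```text
time_s: 35.47
ee_pos: [626.6, 98.0, 200.5]
eef_rot: [0.705, 0.709, 0.009, 0.009]
ft_force: [0.3, -0.1, 2.3]
opening: 0.9
```

Emit:
servo_tool(motion=[{"rx":0,"ry":0,"rz":0,"dx":0,"dy":-0.1,"dz":0,"hand":-0.8},{"rx":0,"ry":0,"rz":0,"dx":0,"dy":-0.2,"dz":0,"hand":-0.8},{"rx":0,"ry":0,"rz":0,"dx":0,"dy":-0.3,"dz":0,"hand":-0.8},{"rx":0,"ry":0,"rz":0,"dx":0,"dy":-0.4,"dz":-0.05,"hand":-0.8},{"rx":0,"ry":0,"rz":0,"dx":0,"dy":-0.5,"dz":-0.05,"hand":-0.8},{"rx":0,"ry":0,"rz":0,"dx":0,"dy":-0.5,"dz":-0.05,"hand":-0.8},{"rx":0,"ry":0,"rz":0,"dx":0,"dy":-0.5,"dz":-0.05,"hand":-0.8},{"rx":0,"ry":0,"rz":0,"dx":0,"dy":-0.5,"dz":-0.05,"hand":-0.8}])

```text
time_s: 36.13
ee_pos: [426.6, 96.8, 215.6]
eef_rot: [0.705, 0.709, 0.01, 0.01]
ft_force: [0.6, 0.2, 0.1]
opening: 0.9
```

```bash
python3 cl.py s13 side drip_ring cup stem foot collar round_pad square_pad glue_jar; python3 cl.py t13 top drip_ring cup stem collar foot glue_jar round_pad
```

```text
side drip_ring 0.84 [368. 182. 397. 200.] [ 86 136 165] top z 81.0 mean [622.1  95.5] topmean [622.3  95. ] circ [622.6  97.   30.7]
side cup 0.77 [250. 155. 268. 183.] [135  87  71] top z 57.8 mean [366.3 290.3] topmean [366.2 297.5] circ [367.7 299.8  23.6]
side cup 0.69 [291. 134. 300. 163.] [135  92  78] top z 57.9 mean [462.7 378. ] topmean [462.  385.3] circ [461.3 387.3  20.5]
side cup 0.6 [370. 201. 392. 224.] [ 89 121 145] top z 62.5 mean [619.4  84.2] topmean [618.7  70. ] circ [615.8  36.1  54.4]
side stem 0.75 [384. 212. 409. 261.] [ 88 119 144] top z 105.3 mean [623.3 -30.8] topmean [625.1 -24. ] circ [625.6 -21.9  18.4]
side foot 0.87 [218. 365. 268. 416.] [157  89  55] top z 50.4 mean [ 317.  -301.9] topmean [ 315.9 -294.1] circ [ 315.2 -293.    11.2]
side foot 0.86 [391. 271. 440. 314.] [ 95 130 156] top z 64.2 mean [ 622.7 -161. ] topmean [ 627.9 -145.3] circ [ 628.6 -142.7   11.2]
side foot 0.48 [285. 223. 314. 265.] [134 138 136] top z 77.4 mean [431.1 -16.9] topmean [430.8  -5.8] circ [431.1  -3.8  25.7]
side collar 0.69 [401. 270. 433. 300.] [ 95 130 155] top z 5
[... 1871 characters left out ...]
6.] [172  92  54] top z 50.0 mean [ 314.5 -291.7] topmean [ 315.4 -294.2] circ [ 315.4 -294.9   10.9]
top foot 0.66 [395. 171. 434. 208.] [ 83 123 155] top z 64.4 mean [ 617.1 -138.7] topmean [ 627.6 -145. ] circ [ 627.5 -144.7   10.9]
top foot 0.3 [398. 172. 427. 199.] [ 89 132 166] top z 59.4 mean [ 626.1 -145.1] topmean [ 629.1 -146.6] circ [ 628.8 -146.2   28. ]
top glue_jar 0.76 [338. 265. 363. 299.] [137 140 137] top z 325.8 mean [423.1  -8.8] topmean [396.1   8.1] circ [398.8   9.9   9.3]
top round_pad 0.65 [386. 168. 429. 211.] [ 79 120 157] top z 18.3 mean [ 627.5 -120.4] topmean [ 628.9 -119.7] circ [ 629.2 -141.    50.4]
36.9833 [426.1  96.8 215.3] [0.3 0.2 0.2] 0.9007547803856861
```

View pics/s13.png

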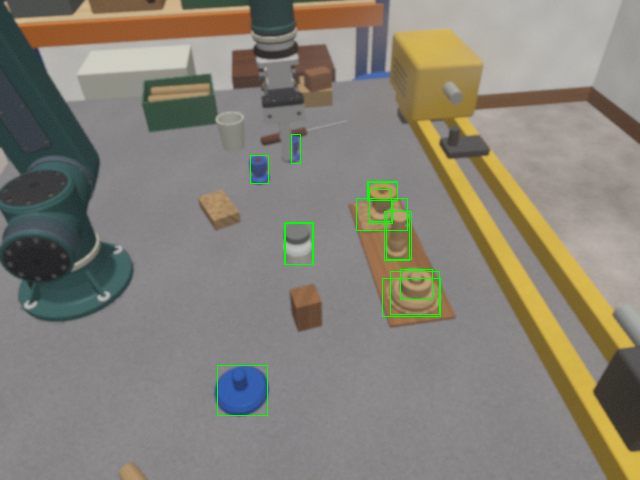

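View pics/t13.png

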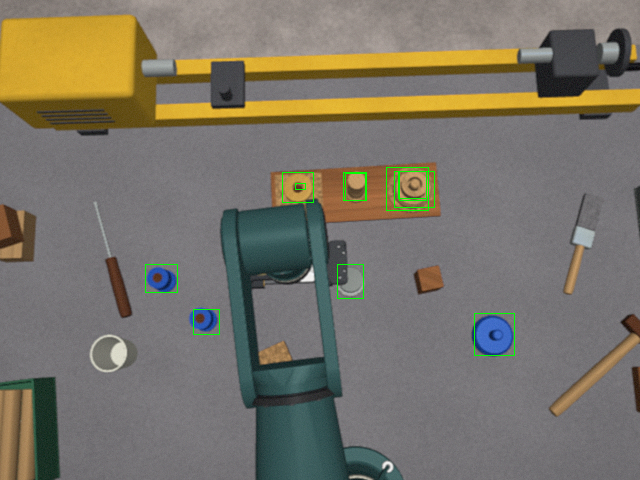

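The side and top pictures show all five parts standing on their places and the jar where it was (side (298,243)). The arm is clear, so I'm handing in.

```bash
python3 -c "
from plant import ticket
print(ticket.sign_off())"
```

```text
the job is handed in; nothing more can be done
None
```

All five parts were set out in the stated order and the job was handed in at about 37 s of the 134 s allowed. Each part was pressed lightly down until contact, released, and seen standing clear of the gripper before the next one.

| Part | Last measured offset | Limit |
|---|---|---|
| Foot to round pad | about 2–3 mm | 15 mm |
| Collar to tenon | about 2 mm | 7 mm |
| Stem to board midpoint | about 1–2 mm | 15 mm |
| Cup to square pad | about 1–2 mm | 15 mm |
| Ring to cup | about 1–3 mm | 10 mm |

- **Heights:** every top read about 1–4 mm above nominal. The cameras showed much the same before anything was moved, so I take it as camera bias. It does mean the heights are less certain than the positions.
- **Jar and look-alikes:** the jar read within 1–2 mm of its start in the side view. The blue look-alikes were not touched.
- **Disagreements:**
  - The cameras differed from each other by 2–3 mm in y.
  - The stem's grip opening read 35–36 mm, so the pads held it by the head rather than the 28 mm neck. It still carried and stood upright.
  - In the last top picture the arm hid part of the jar, so that view's jar figure is not valid and I relied on the side view.

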